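# Set the flasks on their heaters

### The arm

A 6-joint arm with a two-finger parallel gripper is mounted at the origin on the work surface. World frame = base frame: x ahead of the robot, y to its left, z up, the work surface at z = 0. Lengths are in mm, angles in degrees, forces in N, time in s.
With the tool pointing down it reaches from about 350 to 975 mm from the base axis. Payload 17.4 kg.
Tool frame: the origin (TCP) lies on the centre line of the jaws, within the pads' length; the fingertips stand 8 mm ahead of it and the grasp point (between the pads) lies 11 mm behind it; z points along the fingers, y is the line along which they close (so a half turn about z gives the same grasp; the last joint's range is limited). The gripper opens to 85 mm and grips with 20 to 120 N. Pads are 22 mm wide; open, the fingers measure 114 mm over their backs; the gripper's body (76 mm by 85 mm) begins 54 mm behind the grasp point. The pads swing forward as they close: fully open they stand 13 mm farther back than shut.
Start: joints at [-68.171, 6.646, 82.598, -0, 90.757, -2.166], TCP at [274.49, -616.675, 239.303] pointing down, gripper open.
Joint ranges: [-162.19, 162.19], [-47.58, 125.68], [4.15, 143.07], [-65.23, 245.23], [0.69, 171.88], [-170.13, 170.13]. Speed limits (degrees/s): [108.29, 108.29, 127.2, 180, 180, 180].

### API

Orientations are given as [roll, pitch, yaw] about the fixed x, y, z axes, in that order (R = Rz(yaw) Ry(pitch) Rx(roll)).
In Python, from cell import manip gives the robot as it stands. The module is installed in compiled form; this text tells all that it offers.
- The arm moves only by the shell command python3 -m jog 'ROWS' [FORCE]. ROWS is JSON, a list of rows, each an object of numbers: "wx", "wy", "wz": the turn, a rotation vector about the tool's x, y, z in rad; "dx", "dy", "dz": the shift along the tool's x, y, z in cm; "grip": the finger opening in cm, from 0 to 8.54. A call has exactly 5 rows; each row is the pose to reach, as a shift and turn from the pose commanded when the call began, along the tool's axes at that moment; what a row does not reach only later rows make up. A row lasts 1/12 s, in which the tool goes at most 41.7 mm and 7.16 degrees, less where a joint would pass 70% of its speed; a pose out of reach is approached as far as the arm can. A call with a gripper value outside its range is refused whole. The fingers move at their own pace and stop on an object; FORCE is the grip in N (left out, the last holds). Time passes only in rows, so rows that repeat a pose let the fingers close, or fill a call up. It gives the time, the measured TCP pose, the force, the opening and the grip force at its end, in the units of the state.
- manip.read_state(): the state, without advancing time (a new reading comes with each control period).
- manip.read_camera(name): name is "scene" or "side" or "wrist"; returns a dict with "color" (420x560x3 uint8, red, green, blue), "z_map" (420x560 float32, mm along the optical axis (not along the pixel's ray), 0 where there is no reading), "mtx" (3x3 intrinsics, pixels), "k1" (the pictures are not rectified: a ray, as slopes to the right and down, at radius r is drawn at 1 + k1 r^2 times it, then the intrinsics apply), "world_to_cam" (4x4, takes a point from world to camera coordinates); the wrist camera has in their place "tool_from_camera" (4x4, takes a point from camera to tool coordinates, whose origin is the TCP and whose axes are the flange's). Camera axes: x right, y up, looking along -z (the intrinsics and any distortion apply to the point x, -y, -z); pixel columns grow to the right and rows downward; lengths in mm; the calibration is good to about 2 mm. A picture is of the moment at which its call begins: read the wrist's pose just before it.
- manip.finish_job(): hands the job in; it is judged then, once.
The state is a dict: "clock": time; "q": joint angles; "joint_vel": joint speeds; "joint_torque": joint torques, N m; "tcp_pos": TCP position; "tcp_rot": TCP orientation; "ft_force": force on the tool from outside, world axes, zero at the start; "wrist_torque": the same for the moment, N m; "width": opening from 0.0 (shut) to 1.0 (fully open); "gripper_force": force on a finger pad.
Only numpy, scipy, OpenCV 4.12 (cv2) and the standard library are available. Lean on these libraries where they do the work, as an engineer would, in place of code of your own. Each camera call takes 0.05 s, during which the arm holds its last target. There are 200 camera calls.

### The job

Get the distillation bench ready: lift each round-bottom flask by its neck off its cork ring and seat it fully home and upright in the heating mantle of its own size, and stand the flat-bottomed conical flask in the middle of the hotplate. It is glass, so keep every flask upright and lower it until it rests instead of dropping it; leave the small beaker and the sample tin where they stand.

Things in the scene. Friction and masses are not known exactly. Their poses are not given: they have to be found in the camera images.
- flask_small: The small round-bottom flask, clear glass, 60 g: ball bulb 51 mm across, straight neck 22 mm across (lip 26 mm, look only), 100 mm tall. Origin at the CENTRE OF THE BULB, z up the neck: neck top 74.5 mm above it, plain neck from 29 mm above it, bulb bottom 25.5 mm below. Stands on a fixed cork ring 72 mm across, 20 mm high, bulb 6 mm off the bench. Bottom-heavy: settles upright in a round seat. Yaw means nothing.
- flask_medium: The medium round-bottom flask, clear glass, 85 g: ball bulb 64 mm across, straight neck 24 mm across (lip 28 mm, look only), 115 mm tall. Origin at the CENTRE OF THE BULB, z up the neck: neck top 83 mm above it, plain neck from 37 mm above it, bulb bottom 32.0 mm below. Stands on a fixed cork ring 88 mm across, 22 mm high, bulb 6 mm off the bench. Bottom-heavy: settles upright in a round seat. Yaw means nothing.
- flask_large: The large round-bottom flask, clear glass, 140 g: ball bulb 85 mm across, straight neck 30 mm across (lip 34 mm, look only), 143 mm tall. Origin at the CENTRE OF THE BULB, z up the neck: neck top 100.5 mm above it, plain neck from 49 mm above it, bulb bottom 42.5 mm below. Stands on a fixed cork ring 112 mm across, 25 mm high, bulb 6 mm off the bench. Bottom-heavy: settles upright in a round seat. Yaw means nothing.
- mantle_small: The small heating mantle: fixed round grey aluminium pot 92 mm across, 57 mm high, with a pale woven bowl open to the top, 61 mm across at the mouth, and a black terminal box on its side. Origin on its axis at the bench surface, z up. With the small flask fully home its bulb centre is on the axis, 54 mm above this origin; the bowl is 5 mm wider all round and guides it to the middle.
- mantle_medium: The medium heating mantle: fixed round grey aluminium pot 106 mm across, 63 mm high, with a pale woven bowl open to the top, 74 mm across at the mouth, and a black terminal box on its side. Origin on its axis at the bench surface, z up. With the medium flask fully home its bulb centre is on the axis, 60 mm above this origin; the bowl is 5 mm wider all round and guides it to the middle.
- mantle_large: The large heating mantle: fixed round grey aluminium pot 130 mm across, 75 mm high, with a pale woven bowl open to the top, 95 mm across at the mouth, and a black terminal box on its side. Origin on its axis at the bench surface, z up. With the large flask fully home its bulb centre is on the axis, 72 mm above this origin; the bowl is 5 mm wider all round and guides it to the middle.
- flask_conical: The conical flask, clear glass, about 90 g: flat base 64 mm across, sides tapering to a straight neck 24 to 25 mm across that runs from 64 mm above the base to the top at 105 mm (drawn lip 28 mm across). Stands on the bench. Origin at the centre of the underside, z up. Its yaw means nothing.
- hotplate: The hotplate: a fixed cream box 112 mm square with a blue front panel and black knob, carrying a flat round white plate 106 mm across. Origin at the centre of the box at the bench surface, z up; the plate is centred on it and its flat top is 75 mm above the origin.
- beaker: Bystander, to be left alone: a small empty glass beaker, 42 mm across (rim 45 mm), 56 mm high, standing on the bench among the other things. Origin at the centre of the underside, z up.
- tin: Bystander, to be left alone: an open, empty round aluminium sample tin, 55 mm across, 35 mm high, standing on the bench among the other things. Origin at the centre of the underside, z up.
Things that resemble listed ones, but are neither listed nor needed, are in the scene too. What is shaped like the flask_conical but red is not meant. What is shaped like the mantle_small but red is not meant.

How it is judged:
By the outcome, as a careful person would: the job done as asked, in the order asked, and still so for the second after the job is handed in, with the robot touching nothing.
It also fails if it takes over 120 s, if anything falls off the work surface, if the arm or the gripper's body presses on something with over 40 N, if the wrist force passes 120 N, or if a joint passes its speed limit or range.

## Working session

There is one attempt and no reset: what is moved stays moved. The work goes in short steps, Python scripts to look and compute and a shell command to move; the robot and the scene stay as the last step left them, time stands still between calls to the robot, and variables do not carry over. Pictures are saved under pics/ and viewed, at most 17 in all, crops included, and the job is handed in when it is done.

```bash
mkdir -p pics
cat > h.py <<'E'
import numpy as np, cv2
from cell import manip
def snap(cam,name):
    s=manip.read_state(); d=manip.read_camera(cam)
    cv2.imwrite('pics/%s.png'%name,d['color'][:,:,::-1]); d['tcp']=(s['tcp_pos'],s['tcp_rot']); 
    np.save('pics/%s.npy'%name,d,allow_pickle=True); return d
def load(name): return np.load('pics/%s.npy'%name,allow_pickle=True).item()
def ray(d,u,v):
    K=d['mtx']; x=np.array([(u-K[0,2])/K[0,0],(v-K[1,2])/K[1,1]]); p=x.copy()
    for _ in range(20): p=x/(1+d['k1']*(p@p))
    return np.array([p[0],-p[1],-1.])
def c2w(d):
    if 'world_to_cam' in d: return np.linalg.inv(d['world_to_cam'])
    from scipy.spatial.transform import Rotation as R
    T=np.eye(4);T[:3,:3]=R.from_euler('xyz',d['tcp'][1],degrees=True).as_matrix();T[:3,3]=d['tcp'][0]
    return T@d['tool_from_camera']
def at_z(d,u,v,z):
    T=c2w(d); r=T[:3,:3]@ray(d,u,v); o=T[:3,3]; return o+r*(z-o[2])/r[2]
def dep(d,u,v):
    T=c2w(d); return T[:3,:3]@(ray(d,u,v)*d['z_map'][int(v),int(u)])+T[:3,3]
E
python3 -c "
from h import *
print(manip.read_state())
for c in('scene','side','wrist'):
    d=snap(c,c+'0'); print(c,c2w(d).round(2).tolist(),d['mtx'].tolist(),d['k1'])
"
```

```text
{'clock': 0.0, 'q': array([-6.81716806e+01,  6.67603611e+00,  8.26369556e+01, -3.87494938e-04,
        9.07571091e+01, -2.16722421e+00]), 'joint_vel': array([ 0.01707989, -0.01551404,  0.04088373,  0.05690671,  0.00276433,
        0.12236019]), 'joint_torque': array([-1.13861846e-03, -7.31994224e+01, -6.32494926e+01, -1.05164427e-04,
        6.42365092e-03, -4.56455336e-05]), 'tcp_pos': array([ 274.40359488, -616.50050665,  238.52656582]), 'tcp_rot': array([-1.79929935e+02, -2.26375677e-03,  2.39955373e+01]), 'ft_force': array([ 0.44111101,  0.34021844, -0.48169063]), 'wrist_torque': array([ 0.01793924,  0.01976238, -0.02506087]), 'gripper_force': 0.0, 'width': 0.9989940709307148}
scene [[0.35, -0.62, 0.7, 1394.98], [0.94, 0.24, -0.26, -211.06], [-0.01, 0.75, 0.66, 932.13], [0.0, 0.0, 0.0, 1.0]] [[498.56329421797665, 0.0, 269.46208011661906], [0.0, 498.56329421797665, 209.73646510670267], [0.0, 0.0, 1.0]] -0.09822635634754813
side [[-0.99, 0.11, -0.09, 331.38], [-0.14, -0.72, 0.68, 1010.79], [0.01, 0.69, 0.72, 1026.03], [0.0, 0.0, 0.0, 1.0]] [[423.7626249204652, 0.0, 276.13091488198114], [0.0, 423.7626249204652, 208.50273244411252], [0.0, 0.0, 1.0]] 0.03816327145884614
wrist [[0.41, 0.87, 0.29, 348.15], [-0.91, 0.39, 0.13, -583.09], [-0.0, -0.31, 0.95, 372.92], [0.0, 0.0, 0.0, 1.0]] [[375.481956553981, 0.0, 279.3502310116908], [0.0, 375.481956553981, 207.63379073663046], [0.0, 0.0, 1.0]] 0.022641109880495894
```

View pics/scene0.png

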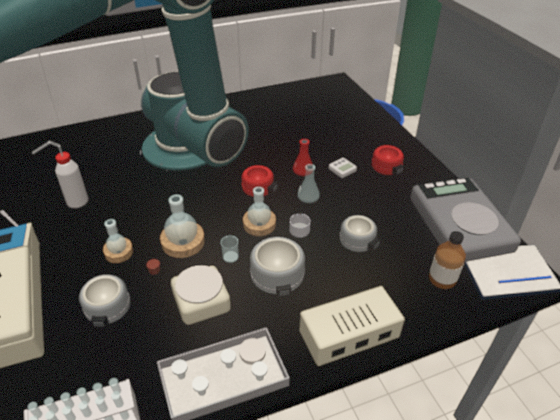

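View pics/side0.png

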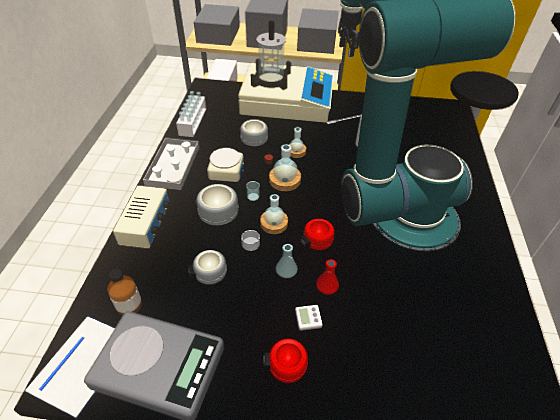

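Scene: flasks at about (117,245), (181,230), (259,215), conical (310,185); mantles at (105,298), (278,263), (359,232); hotplate (200,285). Both red look-alikes are clear of confusion. I'll enlarge to get the pixels.

```bash
python3 -c "
from h import *
d=load('scene0')['color'][:,:,::-1]
cv2.imwrite('pics/c1.png',cv2.resize(d[180:330,70:270],None,fx=4,fy=4,interpolation=cv2.INTER_CUBIC))
cv2.imwrite('pics/c2.png',cv2.resize(d[150:300,220:420],None,fx=4,fy=4,interpolation=cv2.INTER_CUBIC))
"
```

```text
(no output)
```

View pics/c1.png

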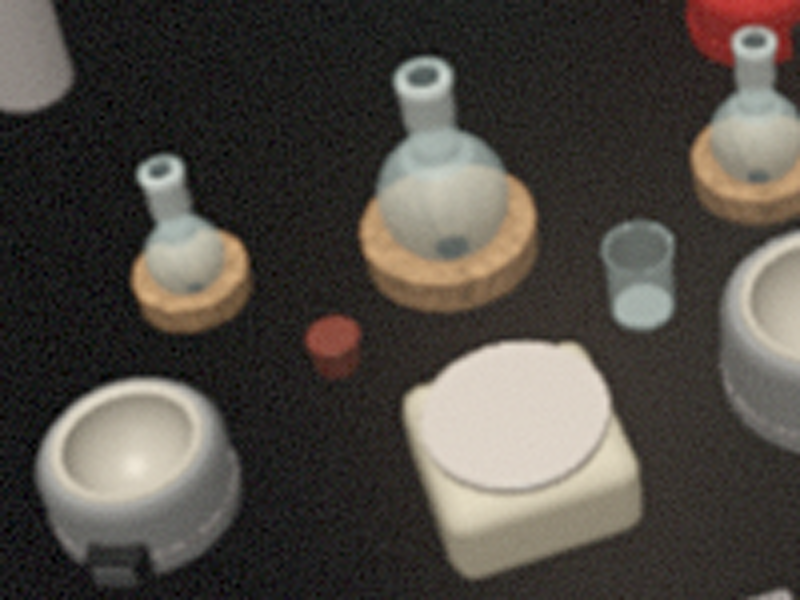

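View pics/c2.png

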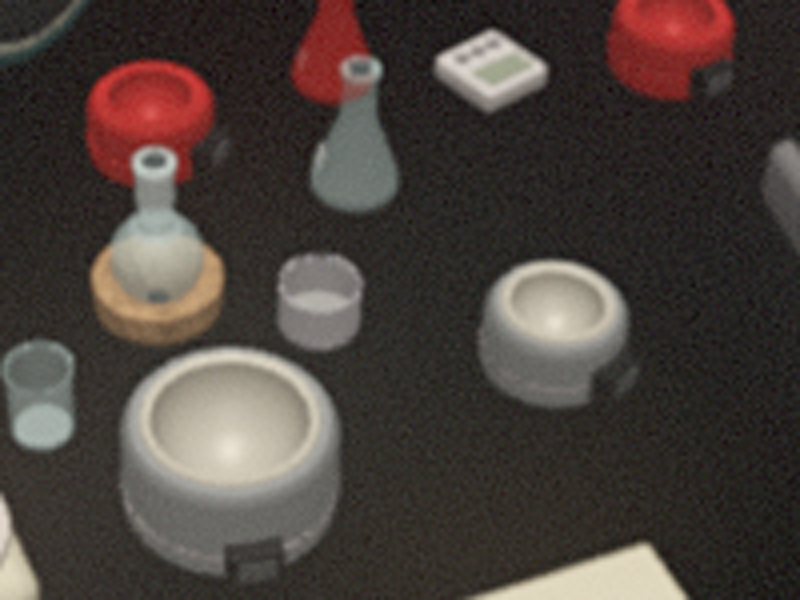

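```bash
python3 -c "
from h import *
d=load('scene0');e=load('side0')
a=lambda x,y:(70+x/4,180+y/4)
b=lambda x,y:(220+x/4,150+y/4)
for n,p,s,z in [('fs',a(161,168),(297,130),106),('fl',a(424,75),(286,149),149),('fm',b(154,160),(275,199),121),('con',b(361,67),(288,247),105),('mm',a(131,445),(254,129),63),('ms',b(557,305),(209,261),57),('ml',b(231,420),(217,196),75),('hp',a(516,416),(226,158),75),('beaker',a(638,245),(253,184),56),('tin',b(320,275),(251,236),35),('redcon',(304,143),(329,264),105),('redm',(257,174),(319,227),57)]:
    print(n,at_z(d,*p,z).round(0),at_z(e,*s,z).round(0))
"
```

```text
fs [ 420. -268.  106.] [ 422. -262.  106.]
fl [ 444. -102.  149.] [443. -92. 149.]
fm [452. 109. 121.] [449. 116. 121.]
con [389. 284. 105.] [389. 280. 105.]
mm [ 597. -318.   63.] [ 589. -302.   63.]
ms [609. 325.  57.] [606. 325.  57.]
ml [643.  88.  75.] [639.  86.  75.]
hp [ 663. -109.   75.] [ 652. -102.   75.]
beaker [540.  -0.  56.] [540.  -7.  56.]
tin [506. 205.  35.] [509. 199.  35.]
redcon [275. 315. 105.] [273. 321. 105.]
redm [307. 155.  57.] [308. 151.  57.]
```

```bash
cat >> h.py <<'E'
def go(x,y,z):
    from scipy.spatial.transform import Rotation as R
    s=manip.read_state(); r=R.from_euler('xyz',s['tcp_rot'],degrees=True)
    print('clk',round(s['clock'],1),'tcp',s['tcp_pos'].round(1),s['tcp_rot'].round(2),'shift cm',(r.inv().apply(np.array([x,y,z])-s['tcp_pos'])/10).round(2))
E
python3 -m jog '[{"dx":4,"dy":-3.5},{"dx":7,"dy":-6.5},{"dx":10,"dy":-9.5},{"dx":13,"dy":-12.5},{"dx":15,"dy":-14.2}]' 25
python3 -m jog '[{"dx":3,"dy":-3},{"dx":6,"dy":-6},{"dx":9,"dy":-9},{"dx":12.7,"dy":-11.9},{"dx":12.7,"dy":-11.9}]'
python3 -m jog '[{"dx":0},{"dx":0},{"dx":0},{"dx":0},{"dx":0}]'
python3 -c "
from h import *
go(421,-265,238);snap('wrist','w1')"
```

```text
clk 0.1 tcp [ 274.5 -616.5  238.7] [-179.95   -0.     24.  ] shift cm [ 27.69 -26.15   0.1 ]validation failed for argument at $[0]...
validation failed for argument at $[0]...
validation failed for argument at $[0]...
```

View pics/w1.png

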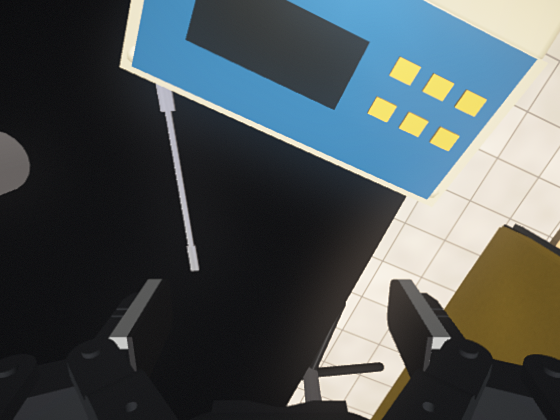

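The picture shows the arm hasn't moved, because the rows were refused. They probably need every key.

```bash
python3 -m jog '[{"wx":0,"wy":0,"wz":0,"dx":3,"dy":-2.8,"dz":0,"grip":8.5},{"wx":0,"wy":0,"wz":0,"dx":6,"dy":-5.6,"dz":0,"grip":8.5},{"wx":0,"wy":0,"wz":0,"dx":9,"dy":-8.5,"dz":0,"grip":8.5},{"wx":0,"wy":0,"wz":0,"dx":12,"dy":-11.3,"dz":0,"grip":8.5},{"wx":0,"wy":0,"wz":0,"dx":14,"dy":-13.2,"dz":0,"grip":8.5}]' 25
python3 -c "
from h import *
go(421,-265,238)"
```

```text
clock: 0.62
tcp_pos: [349.5, -436.4, 239.3]
tcp_rot: [-180.0, -0.0, 24.0]
ft_force: [0.7, -0.3, 0.6]
width: 0.994
gripper_force: 0.0
clk 0.6 tcp [ 349.5 -436.4  239.3] [-1.7999e+02 -3.0000e-02  2.4030e+01] shift cm [ 13.51 -12.74   0.14]
```

```bash
python3 -m jog '[{"wx":0,"wy":0,"wz":0,"dx":3,"dy":-2.8,"dz":0,"grip":6},{"wx":0,"wy":0,"wz":0,"dx":6,"dy":-5.6,"dz":0,"grip":6},{"wx":0,"wy":0,"wz":0,"dx":9,"dy":-8.5,"dz":0,"grip":6},{"wx":0,"wy":0,"wz":0,"dx":12,"dy":-11.3,"dz":0,"grip":6},{"wx":0,"wy":0,"wz":0,"dx":13.5,"dy":-12.7,"dz":0,"grip":6}]' 25
python3 -m jog '[{"wx":0,"wy":0,"wz":0,"dx":0,"dy":0,"dz":0,"grip":6},{"wx":0,"wy":0,"wz":0,"dx":0,"dy":0,"dz":0,"grip":6},{"wx":0,"wy":0,"wz":0,"dx":0,"dy":0,"dz":0,"grip":6},{"wx":0,"wy":0,"wz":0,"dx":0,"dy":0,"dz":0,"grip":6},{"wx":0,"wy":0,"wz":0,"dx":0,"dy":0,"dz":0,"grip":6}]'
python3 -c "
from h import *
go(421,-265,238);snap('wrist','w2')"
```

```text
clock: 1.03
tcp_pos: [421.2, -264.9, 239.5]
tcp_rot: [-180.0, -0.1, 24.1]
ft_force: [0.4, -0.4, -0.7]
width: 0.703
gripper_force: 0.0
clock: 1.45
tcp_pos: [420.0, -269.1, 239.1]
tcp_rot: [-180.0, 0.0, 23.9]
ft_force: [-0.1, -0.3, 0.1]
width: 0.705
gripper_force: 0.0
clk 1.4 tcp [ 420.  -269.1  239.1] [-1.7998e+02  1.0000e-02  2.3920e+01] shift cm [ 0.25 -0.33  0.11]
```

View pics/w2.png

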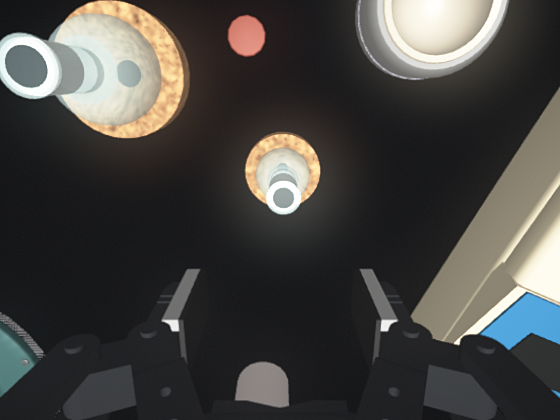

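Small flask's lip centre is at (283.5,197), large flask's lip at (27,66), and the medium mantle is at upper right.

```bash
python3 -c "
from h import *
d=load('w2');print(at_z(d,283.5,197,106),at_z(d,27,66,149))
p=at_z(d,283.5,197,106);go(p[0],p[1],77)"
```

```text
[ 421.76601699 -270.93792048  106.        ] [ 444.82229357 -104.69161517  149.        ]
clk 1.5 tcp [ 420.1 -269.   239.1] [-1.7998e+02  1.0000e-02  2.3920e+01] shift cm [ 0.08  0.25 16.21]
```

```bash
python3 -m jog '[{"wx":0,"wy":0,"wz":0,"dx":0.1,"dy":0.2,"dz":3.5,"grip":6},{"wx":0,"wy":0,"wz":0,"dx":0.1,"dy":0.2,"dz":7,"grip":6},{"wx":0,"wy":0,"wz":0,"dx":0.1,"dy":0.2,"dz":10.5,"grip":6},{"wx":0,"wy":0,"wz":0,"dx":0.1,"dy":0.2,"dz":14,"grip":6},{"wx":0,"wy":0,"wz":0,"dx":0.1,"dy":0.2,"dz":16.2,"grip":6}]' 25
python3 -m jog '[{"wx":0,"wy":0,"wz":0,"dx":0,"dy":0,"dz":0,"grip":6},{"wx":0,"wy":0,"wz":0,"dx":0,"dy":0,"dz":0,"grip":6},{"wx":0,"wy":0,"wz":0,"dx":0,"dy":0,"dz":0,"grip":1.8},{"wx":0,"wy":0,"wz":0,"dx":0,"dy":0,"dz":0,"grip":1.8},{"wx":0,"wy":0,"wz":0,"dx":0,"dy":0,"dz":0,"grip":1.8}]'
python3 -m jog '[{"wx":0,"wy":0,"wz":0,"dx":0,"dy":0,"dz":0,"grip":1.8},{"wx":0,"wy":0,"wz":0,"dx":0,"dy":0,"dz":0,"grip":1.8},{"wx":0,"wy":0,"wz":0,"dx":0,"dy":0,"dz":0,"grip":1.8},{"wx":0,"wy":0,"wz":0,"dx":0,"dy":0,"dz":0,"grip":1.8},{"wx":0,"wy":0,"wz":0,"dx":0,"dy":0,"dz":0,"grip":1.8}]'
```

```text
clock: 1.92
tcp_pos: [420.8, -269.4, 73.7]
tcp_rot: [-179.9, 0.1, 23.9]
ft_force: [0.5, 0.3, -1.2]
width: 0.705
gripper_force: 0.0
clock: 2.33
tcp_pos: [422.8, -270.2, 79.1]
tcp_rot: [179.9, -0.1, 24.0]
ft_force: [-0.4, 0.1, 0.8]
width: 0.282
gripper_force: 0.0
clock: 2.75
tcp_pos: [422.8, -270.2, 79.0]
tcp_rot: [179.9, -0.1, 24.0]
ft_force: [0.4, -1.9, 8.2]
width: 0.247
gripper_force: 26.1
```

```bash
python3 -m jog '[{"wx":0,"wy":0,"wz":0,"dx":0,"dy":0,"dz":-1,"grip":1.8},{"wx":0,"wy":0,"wz":0,"dx":0,"dy":0,"dz":-3,"grip":1.8},{"wx":0,"wy":0,"wz":0,"dx":0,"dy":0,"dz":-6,"grip":1.8},{"wx":0,"wy":0,"wz":0,"dx":0,"dy":0,"dz":-9.5,"grip":1.8},{"wx":0,"wy":0,"wz":0,"dx":0,"dy":0,"dz":-13,"grip":1.8}]'
python3 -m jog '[{"wx":0,"wy":0,"wz":0,"dx":0,"dy":0,"dz":-3,"grip":1.8},{"wx":0,"wy":0,"wz":0,"dx":0,"dy":0,"dz":-4.2,"grip":1.8},{"wx":0,"wy":0,"wz":0,"dx":1,"dy":-1.2,"dz":-4.2,"grip":1.8},{"wx":0,"wy":0,"wz":0,"dx":2.5,"dy":-2.9,"dz":-4.2,"grip":1.8},{"wx":0,"wy":0,"wz":0,"dx":4.5,"dy":-5.2,"dz":-4.2,"grip":1.8}]'
python3 -m jog '[{"wx":0,"wy":0,"wz":0,"dx":2.2,"dy":-2.5,"dz":0,"grip":1.8},{"wx":0,"wy":0,"wz":0,"dx":4.4,"dy":-5,"dz":0,"grip":1.8},{"wx":0,"wy":0,"wz":0,"dx":6.6,"dy":-7.5,"dz":0,"grip":1.8},{"wx":0,"wy":0,"wz":0,"dx":8.8,"dy":-10,"dz":0,"grip":1.8},{"wx":0,"wy":0,"wz":0,"dx":11,"dy":-12.5,"dz":0,"grip":1.8}]'
python3 -m jog '[{"wx":0,"wy":0,"wz":0,"dx":2.2,"dy":-2.5,"dz":0,"grip":1.8},{"wx":0,"wy":0,"wz":0,"dx":4.4,"dy":-5,"dz":0,"grip":1.8},{"wx":0,"wy":0,"wz":0,"dx":6.6,"dy":-7.5,"dz":0,"grip":1.8},{"wx":0,"wy":0,"wz":0,"dx":8.8,"dy":-10,"dz":0,"grip":1.8},{"wx":0,"wy":0,"wz":0,"dx":11,"dy":-12.5,"dz":0,"grip":1.8}]'
python3 -m jog '[{"wx":0,"wy":0,"wz":0,"dx":2,"dy":-2.3,"dz":0,"grip":1.8},{"wx":0,"wy":0,"wz":0,"dx":3.5,"dy":-4,"dz":0,"grip":1.8},{"wx":0,"wy":0,"wz":0,"dx":5,"dy":-5.7,"dz":0,"grip":1.8},{"wx":0,"wy":0,"wz":0,"dx":5,"dy":-5.7,"dz":0,"grip":1.8},{"wx":0,"wy":0,"wz":0,"dx":5,"dy":-5.7,"dz":0,"grip":1.8}]'
python3 -c "
from h import *
go(608,325,249);snap('wrist','w3')"
```

```text
clock: 3.17
tcp_pos: [421.7, -269.3, 209.5]
tcp_rot: [-180.0, 0.0, 24.0]
ft_force: [1.1, -0.5, -0.9]
width: 0.25
gripper_force: 25.3
clock: 3.58
tcp_pos: [441.8, -203.9, 249.8]
tcp_rot: [180.0, 0.0, 23.9]
ft_force: [0.6, 1.2, 0.3]
width: 0.248
gripper_force: 25.4
clock: 4.0
tcp_pos: [491.7, -43.2, 249.7]
tcp_rot: [180.0, -0.0, 24.0]
ft_force: [1.0, -0.6, -0.0]
width: 0.247
gripper_force: 25.4
clock: 4.42
tcp_pos: [541.4, 115.8, 249.7]
tcp_rot: [180.0, -0.0, 24.0]
ft_force: [-0.1, -0.3, -0.2]
width: 0.249
gripper_force: 25.4
clock: 4.83
tcp_pos: [563.8, 187.2, 249.1]
tcp_rot: [-180.0, 0.1, 24.1]
ft_force: [0.2, -0.4, -0.7]
width: 0.252
gripper_force: 25.3
clk 4.8 tcp [563.8 187.2 249.1] [-1.800e+02  5.000e-02  2.409e+01] shift cm [  9.66 -10.77  -0.  ]
```

View pics/w3.png

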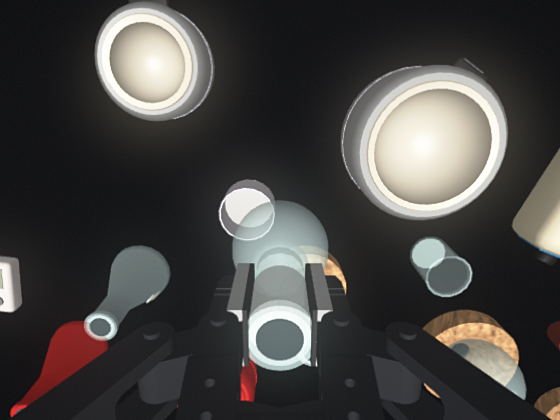

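The wrist view shows the small mantle's mouth at about (149.5,63), the large mantle's mouth at (432,143), and the conical lip at (100,326). The flask is held upright.

```bash
python3 -c "
from h import *
d=load('w3');print(at_z(d,432,143,75),at_z(d,100,326,105))
p=at_z(d,149.5,63,57);print(p);go(p[0],p[1],249)"
```

```text
[645.55101946  88.1707112   75.        ] [391.54694565 280.84484658 105.        ]
[608.30765466 322.59034874  57.        ]
clk 4.9 tcp [563.7 186.5 249.3] [1.800e+02 4.000e-02 2.404e+01] shift cm [  9.62 -10.61   0.02]
```

```bash
python3 -m jog '[{"wx":0,"wy":0,"wz":0,"dx":2,"dy":-2.2,"dz":0,"grip":1.8},{"wx":0,"wy":0,"wz":0,"dx":4.2,"dy":-4.6,"dz":0,"grip":1.8},{"wx":0,"wy":0,"wz":0,"dx":6.4,"dy":-7,"dz":0,"grip":1.8},{"wx":0,"wy":0,"wz":0,"dx":8.4,"dy":-9.3,"dz":0,"grip":1.8},{"wx":0,"wy":0,"wz":0,"dx":9.6,"dy":-10.6,"dz":0,"grip":1.8}]'
python3 -m jog '[{"wx":0,"wy":0,"wz":0,"dx":0,"dy":0,"dz":0,"grip":1.8},{"wx":0,"wy":0,"wz":0,"dx":0,"dy":0,"dz":0,"grip":1.8},{"wx":0,"wy":0,"wz":0,"dx":0,"dy":0,"dz":2,"grip":1.8},{"wx":0,"wy":0,"wz":0,"dx":0,"dy":0,"dz":5,"grip":1.8},{"wx":0,"wy":0,"wz":0,"dx":0,"dy":0,"dz":8,"grip":1.8}]'
python3 -m jog '[{"wx":0,"wy":0,"wz":0,"dx":0,"dy":0,"dz":2,"grip":1.8},{"wx":0,"wy":0,"wz":0,"dx":0,"dy":0,"dz":4,"grip":1.8},{"wx":0,"wy":0,"wz":0,"dx":0,"dy":0,"dz":5.5,"grip":1.8},{"wx":0,"wy":0,"wz":0,"dx":0,"dy":0,"dz":5.8,"grip":1.8},{"wx":0,"wy":0,"wz":0,"dx":0,"dy":0,"dz":5.8,"grip":1.8}]'
python3 -c "
from h import *
go(608.3,322.6,101.5)"
```

```text
clock: 5.3
tcp_pos: [608.9, 323.6, 249.3]
tcp_rot: [-180.0, 0.0, 24.0]
ft_force: [-0.1, 1.0, -0.1]
width: 0.248
gripper_force: 25.3
clock: 5.72
tcp_pos: [608.8, 320.7, 169.9]
tcp_rot: [180.0, -0.1, 23.9]
ft_force: [0.8, 0.2, -1.4]
width: 0.249
gripper_force: 25.3
clock: 6.13
tcp_pos: [608.3, 321.3, 111.0]
tcp_rot: [180.0, 0.1, 23.9]
ft_force: [0.0, -0.3, -0.3]
width: 0.247
gripper_force: 25.3
clk 6.1 tcp [608.3 321.3 111. ] [1.7999e+02 6.0000e-02 2.3950e+01] shift cm [ 0.05 -0.12  0.95]
```

Lower slowly and watch the force.

```bash
python3 -m jog '[{"wx":0,"wy":0,"wz":0,"dx":0.05,"dy":-0.1,"dz":0.2,"grip":1.8},{"wx":0,"wy":0,"wz":0,"dx":0.05,"dy":-0.1,"dz":0.4,"grip":1.8},{"wx":0,"wy":0,"wz":0,"dx":0.05,"dy":-0.1,"dz":0.6,"grip":1.8},{"wx":0,"wy":0,"wz":0,"dx":0.05,"dy":-0.1,"dz":0.7,"grip":1.8},{"wx":0,"wy":0,"wz":0,"dx":0.05,"dy":-0.1,"dz":0.75,"grip":1.8}]'
python3 -m jog '[{"wx":0,"wy":0,"wz":0,"dx":0,"dy":0,"dz":0.05,"grip":1.8},{"wx":0,"wy":0,"wz":0,"dx":0,"dy":0,"dz":0.1,"grip":1.8},{"wx":0,"wy":0,"wz":0,"dx":0,"dy":0,"dz":0.13,"grip":1.8},{"wx":0,"wy":0,"wz":0,"dx":0,"dy":0,"dz":0.15,"grip":1.8},{"wx":0,"wy":0,"wz":0,"dx":0,"dy":0,"dz":0.15,"grip":1.8}]'
```

```text
clock: 6.55
tcp_pos: [608.6, 323.5, 104.0]
tcp_rot: [180.0, -0.0, 24.0]
ft_force: [-0.5, 0.2, -0.4]
width: 0.243
gripper_force: 25.3
clock: 6.97
tcp_pos: [608.6, 323.5, 102.5]
tcp_rot: [-180.0, -0.0, 24.0]
ft_force: [-0.3, 0.9, 0.4]
width: 0.247
gripper_force: 25.4
```

```bash
python3 -m jog '[{"wx":0,"wy":0,"wz":0,"dx":0,"dy":0,"dz":0.03,"grip":1.8},{"wx":0,"wy":0,"wz":0,"dx":0,"dy":0,"dz":0.06,"grip":1.8},{"wx":0,"wy":0,"wz":0,"dx":0,"dy":0,"dz":0.08,"grip":1.8},{"wx":0,"wy":0,"wz":0,"dx":0,"dy":0,"dz":0.1,"grip":1.8},{"wx":0,"wy":0,"wz":0,"dx":0,"dy":0,"dz":0.1,"grip":1.8}]'
python3 -m jog '[{"wx":0,"wy":0,"wz":0,"dx":0,"dy":0,"dz":0.03,"grip":1.8},{"wx":0,"wy":0,"wz":0,"dx":0,"dy":0,"dz":0.05,"grip":1.8},{"wx":0,"wy":0,"wz":0,"dx":0,"dy":0,"dz":0.06,"grip":1.8},{"wx":0,"wy":0,"wz":0,"dx":0,"dy":0,"dz":0.07,"grip":1.8},{"wx":0,"wy":0,"wz":0,"dx":0,"dy":0,"dz":0.07,"grip":1.8}]'
```

```text
clock: 7.38
tcp_pos: [608.8, 323.7, 102.1]
tcp_rot: [-180.0, -0.1, 24.0]
ft_force: [-1.5, 0.3, 6.3]
width: 0.249
gripper_force: 25.9
clock: 7.8
tcp_pos: [609.0, 323.8, 101.9]
tcp_rot: [-180.0, -0.1, 24.0]
ft_force: [-0.4, 1.2, 9.5]
width: 0.25
gripper_force: 26.2
```

```bash
python3 -m jog '[{"wx":0,"wy":0,"wz":0,"dx":0,"dy":0,"dz":-0.05,"grip":3},{"wx":0,"wy":0,"wz":0,"dx":0,"dy":0,"dz":-0.05,"grip":4},{"wx":0,"wy":0,"wz":0,"dx":0,"dy":0,"dz":-0.05,"grip":5},{"wx":0,"wy":0,"wz":0,"dx":0,"dy":0,"dz":-0.05,"grip":6},{"wx":0,"wy":0,"wz":0,"dx":0,"dy":0,"dz":-0.05,"grip":6}]'
python3 -m jog '[{"wx":0,"wy":0,"wz":0,"dx":0,"dy":0,"dz":-1,"grip":6},{"wx":0,"wy":0,"wz":0,"dx":0,"dy":0,"dz":-3.5,"grip":6},{"wx":0,"wy":0,"wz":0,"dx":0,"dy":0,"dz":-7,"grip":6},{"wx":0,"wy":0,"wz":0,"dx":0,"dy":0,"dz":-10.5,"grip":6},{"wx":0,"wy":0,"wz":0,"dx":0,"dy":0,"dz":-14,"grip":6}]'
python3 -m jog '[{"wx":0,"wy":0,"wz":0,"dx":-2.6,"dy":1.5,"dz":0,"grip":6},{"wx":0,"wy":0,"wz":0,"dx":-5.2,"dy":3,"dz":0,"grip":6},{"wx":0,"wy":0,"wz":0,"dx":-7.8,"dy":4.5,"dz":0,"grip":6},{"wx":0,"wy":0,"wz":0,"dx":-10.4,"dy":6,"dz":0,"grip":6},{"wx":0,"wy":0,"wz":0,"dx":-13,"dy":7.5,"dz":0,"grip":6}]'
python3 -m jog '[{"wx":0,"wy":0,"wz":0,"dx":-2.6,"dy":1.5,"dz":0,"grip":6},{"wx":0,"wy":0,"wz":0,"dx":-5.2,"dy":3,"dz":0,"grip":6},{"wx":0,"wy":0,"wz":0,"dx":-7.8,"dy":4.5,"dz":0,"grip":6},{"wx":0,"wy":0,"wz":0,"dx":-9.2,"dy":5.5,"dz":0,"grip":6},{"wx":0,"wy":0,"wz":0,"dx":-10.1,"dy":6,"dz":0,"grip":6}]'
python3 -m jog '[{"wx":0,"wy":0,"wz":0,"dx":0,"dy":0,"dz":0,"grip":6},{"wx":0,"wy":0,"wz":0,"dx":0,"dy":0,"dz":0,"grip":6},{"wx":0,"wy":0,"wz":0,"dx":0,"dy":0,"dz":0,"grip":6},{"wx":0,"wy":0,"wz":0,"dx":0,"dy":0,"dz":0,"grip":6},{"wx":0,"wy":0,"wz":0,"dx":0,"dy":0,"dz":0,"grip":6}]'
python3 -c "
from h import *
snap('wrist','w4');c=snap('scene','s1')['color'][:,:,::-1];w=load('w4')['color'][:,:,::-1]
cv2.imwrite('pics/v4.png',np.hstack([cv2.resize(c[170:310,190:410],(400,255)),cv2.resize(w,(400,300))[:255]]));cv2.imwrite('pics/v4.png',np.vstack([cv2.resize(c[170:270,290:410],(600,500))[:, :][:260],np.zeros((4,600,3),np.uint8)])) if 0 else None"
```

```text
clock: 8.22
tcp_pos: [608.5, 323.3, 100.8]
tcp_rot: [180.0, 0.0, 24.0]
ft_force: [0.5, -0.6, 0.7]
width: 0.702
gripper_force: 0.0
clock: 8.63
tcp_pos: [608.3, 323.3, 243.5]
tcp_rot: [180.0, -0.0, 24.0]
ft_force: [0.3, -0.0, -0.7]
width: 0.7
gripper_force: 0.0
clock: 9.05
tcp_pos: [519.3, 201.1, 241.8]
tcp_rot: [180.0, -0.0, 24.0]
ft_force: [0.0, -0.3, 1.0]
width: 0.702
gripper_force: 0.0
clock: 9.47
tcp_pos: [451.5, 104.8, 242.2]
tcp_rot: [180.0, -0.1, 23.9]
ft_force: [0.1, 0.5, -0.7]
width: 0.705
gripper_force: 0.0
clock: 9.88
tcp_pos: [452.7, 106.7, 240.8]
tcp_rot: [-180.0, 0.0, 24.0]
ft_force: [0.4, 0.0, 0.3]
width: 0.701
gripper_force: 0.0
```

View pics/w4.png

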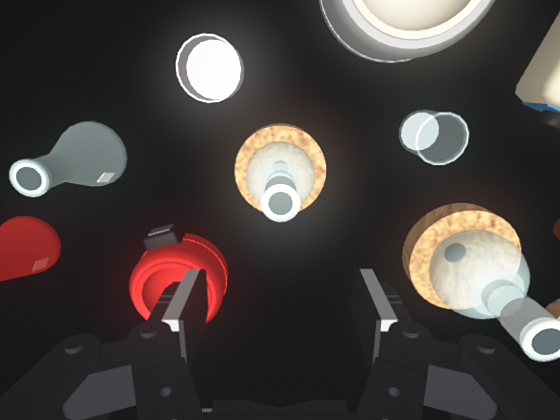

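View pics/s1.png

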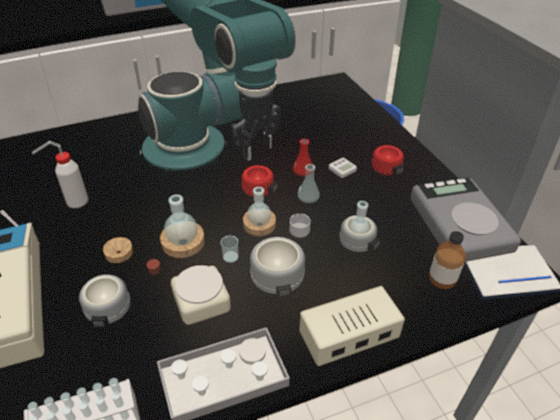

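The small flask sits upright in its mantle at (361,225) in the scene picture. The medium flask's lip is at (280,203) in the wrist view and the conical lip is at (29,178).

```bash
python3 -c "
from h import *
d=load('w4');print(at_z(d,29,178,105), at_z(d,541,340,149))
p=at_z(d,280,203,121);print(p);go(p[0],p[1],92)"
```

```text
[391.06083316 280.37800542 105.        ] [443.26333773 -99.40758811 149.        ]
[452.91012797 107.04009185 121.        ]
clk 10.0 tcp [452.6 106.6 240.9] [-1.7999e+02  3.0000e-02  2.4030e+01] shift cm [ 0.06 -0.03 14.89]
```

```bash
python3 -m jog '[{"wx":0,"wy":0,"wz":0,"dx":0.05,"dy":0,"dz":3.5,"grip":6},{"wx":0,"wy":0,"wz":0,"dx":0.05,"dy":0,"dz":7,"grip":6},{"wx":0,"wy":0,"wz":0,"dx":0.05,"dy":0,"dz":10.5,"grip":6},{"wx":0,"wy":0,"wz":0,"dx":0.05,"dy":0,"dz":13.5,"grip":6},{"wx":0,"wy":0,"wz":0,"dx":0.05,"dy":0,"dz":14.9,"grip":6}]'
python3 -m jog '[{"wx":0,"wy":0,"wz":0,"dx":0,"dy":0,"dz":0,"grip":6},{"wx":0,"wy":0,"wz":0,"dx":0,"dy":0,"dz":0,"grip":6},{"wx":0,"wy":0,"wz":0,"dx":0,"dy":0,"dz":0,"grip":2},{"wx":0,"wy":0,"wz":0,"dx":0,"dy":0,"dz":0,"grip":2},{"wx":0,"wy":0,"wz":0,"dx":0,"dy":0,"dz":0,"grip":2}]'
python3 -m jog '[{"wx":0,"wy":0,"wz":0,"dx":0,"dy":0,"dz":0,"grip":2},{"wx":0,"wy":0,"wz":0,"dx":0,"dy":0,"dz":0,"grip":2},{"wx":0,"wy":0,"wz":0,"dx":0,"dy":0,"dz":0,"grip":2},{"wx":0,"wy":0,"wz":0,"dx":0,"dy":0,"dz":0,"grip":2},{"wx":0,"wy":0,"wz":0,"dx":0,"dy":0,"dz":0,"grip":2}]'
python3 -m jog '[{"wx":0,"wy":0,"wz":0,"dx":0,"dy":0,"dz":-0.5,"grip":2},{"wx":0,"wy":0,"wz":0,"dx":0,"dy":0,"dz":-2,"grip":2},{"wx":0,"wy":0,"wz":0,"dx":0,"dy":0,"dz":-4.5,"grip":2},{"wx":0,"wy":0,"wz":0,"dx":0,"dy":0,"dz":-7.5,"grip":2},{"wx":0,"wy":0,"wz":0,"dx":0,"dy":0,"dz":-10.5,"grip":2}]'
```

```text
clock: 10.4
tcp_pos: [451.3, 106.3, 87.9]
tcp_rot: [-179.9, 0.2, 24.0]
ft_force: [0.4, 0.5, -1.0]
width: 0.701
gripper_force: 0.0
clock: 10.82
tcp_pos: [453.5, 106.5, 93.4]
tcp_rot: [180.0, -0.1, 24.0]
ft_force: [-0.7, -0.3, -0.5]
width: 0.284
gripper_force: 0.0
clock: 11.23
tcp_pos: [453.5, 106.5, 93.5]
tcp_rot: [180.0, -0.1, 24.0]
ft_force: [-0.5, -0.2, 7.5]
width: 0.275
gripper_force: 24.8
clock: 11.65
tcp_pos: [452.5, 106.3, 198.5]
tcp_rot: [-180.0, 0.0, 24.0]
ft_force: [0.2, -0.2, -1.3]
width: 0.274
gripper_force: 24.6
```

```bash
python3 -m jog '[{"wx":0,"wy":0,"wz":0,"dx":0,"dy":0,"dz":-3,"grip":2},{"wx":0,"wy":0,"wz":0,"dx":0,"dy":0,"dz":-5.4,"grip":2},{"wx":0,"wy":0,"wz":0,"dx":-0.3,"dy":1,"dz":-6,"grip":2},{"wx":0,"wy":0,"wz":0,"dx":-1,"dy":3,"dz":-6,"grip":2},{"wx":0,"wy":0,"wz":0,"dx":-2,"dy":6,"dz":-6,"grip":2}]'
python3 -m jog '[{"wx":0,"wy":0,"wz":0,"dx":-1,"dy":3,"dz":0,"grip":2},{"wx":0,"wy":0,"wz":0,"dx":-2,"dy":6,"dz":0,"grip":2},{"wx":0,"wy":0,"wz":0,"dx":-3,"dy":9,"dz":0,"grip":2},{"wx":0,"wy":0,"wz":0,"dx":-4,"dy":12,"dz":0,"grip":2},{"wx":0,"wy":0,"wz":0,"dx":-5,"dy":15,"dz":0,"grip":2}]'
python3 -m jog '[{"wx":0,"wy":0,"wz":0,"dx":-1,"dy":3,"dz":0,"grip":2},{"wx":0,"wy":0,"wz":0,"dx":-2,"dy":6,"dz":0,"grip":2},{"wx":0,"wy":0,"wz":0,"dx":-3,"dy":9,"dz":0,"grip":2},{"wx":0,"wy":0,"wz":0,"dx":-4,"dy":12,"dz":0,"grip":2},{"wx":0,"wy":0,"wz":0,"dx":-4.8,"dy":14.5,"dz":0,"grip":2}]'
python3 -m jog '[{"wx":0,"wy":0,"wz":0,"dx":-0.6,"dy":2,"dz":0,"grip":2},{"wx":0,"wy":0,"wz":0,"dx":-1.2,"dy":4.2,"dz":0,"grip":2},{"wx":0,"wy":0,"wz":0,"dx":-1.2,"dy":4.2,"dz":0,"grip":2},{"wx":0,"wy":0,"wz":0,"dx":-1.2,"dy":4.2,"dz":0,"grip":2},{"wx":0,"wy":0,"wz":0,"dx":-1.2,"dy":4.2,"dz":0,"grip":2}]'
python3 -c "
from h import *
go(597,-318,255);snap('wrist','w5')"
```

```text
clock: 12.07
tcp_pos: [458.9, 43.6, 257.6]
tcp_rot: [-180.0, -0.0, 24.1]
ft_force: [0.9, -0.5, -1.7]
width: 0.269
gripper_force: 24.7
clock: 12.48
tcp_pos: [473.8, -115.9, 256.8]
tcp_rot: [-180.0, 0.0, 24.0]
ft_force: [0.2, 0.7, -1.7]
width: 0.273
gripper_force: 24.7
clock: 12.9
tcp_pos: [488.8, -268.4, 256.6]
tcp_rot: [-180.0, 0.0, 23.9]
ft_force: [0.4, 0.2, -0.6]
width: 0.272
gripper_force: 24.7
clock: 13.32
tcp_pos: [495.2, -309.1, 256.7]
tcp_rot: [-180.0, 0.0, 24.0]
ft_force: [0.1, 0.8, -1.3]
width: 0.271
gripper_force: 24.8
clk 13.3 tcp [ 495.2 -309.1  256.7] [-1.7996e+02  2.0000e-02  2.3980e+01] shift cm [8.94 4.95 0.16]
```

View pics/w5.png

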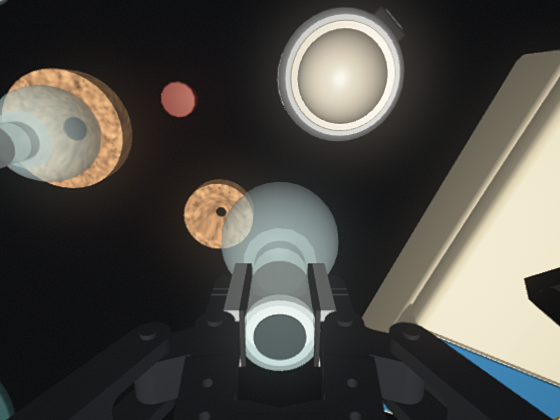

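The medium mantle's mouth is centred at (343.5,75), and the held flask is upright.

```bash
python3 -c "
from h import *
d=load('w5');p=at_z(d,343.5,75,63);print(p);go(p[0],p[1],115.5)
for q in [(375,325),(412,320),(440,230),(525,60)]: print(q,dep(d,*q).round())"
```

```text
[ 595.91831347 -321.19923986   63.        ]
clk 13.4 tcp [ 495.3 -308.8  256.9] [-179.98    0.     24.01] shift cm [ 8.68  5.23 14.14]
(375, 325) [ 385. -469.   47.]
(412, 320) [ 430. -470.   96.]
(440, 230) [ 509. -469.   57.]
(525, 60) [ 675. -470.   25.]
```

```bash
python3 -m jog '[{"wx":0,"wy":0,"wz":0,"dx":2,"dy":1.2,"dz":0,"grip":2},{"wx":0,"wy":0,"wz":0,"dx":4.5,"dy":2.7,"dz":0,"grip":2},{"wx":0,"wy":0,"wz":0,"dx":7,"dy":4.2,"dz":0,"grip":2},{"wx":0,"wy":0,"wz":0,"dx":8.7,"dy":5.2,"dz":0,"grip":2},{"wx":0,"wy":0,"wz":0,"dx":8.7,"dy":5.2,"dz":0,"grip":2}]'
python3 -m jog '[{"wx":0,"wy":0,"wz":0,"dx":0,"dy":0,"dz":0,"grip":2},{"wx":0,"wy":0,"wz":0,"dx":0,"dy":0,"dz":1.5,"grip":2},{"wx":0,"wy":0,"wz":0,"dx":0,"dy":0,"dz":4,"grip":2},{"wx":0,"wy":0,"wz":0,"dx":0,"dy":0,"dz":7,"grip":2},{"wx":0,"wy":0,"wz":0,"dx":0,"dy":0,"dz":9,"grip":2}]'
python3 -m jog '[{"wx":0,"wy":0,"wz":0,"dx":0,"dy":0,"dz":1,"grip":2},{"wx":0,"wy":0,"wz":0,"dx":0,"dy":0,"dz":2,"grip":2},{"wx":0,"wy":0,"wz":0,"dx":0,"dy":0,"dz":3,"grip":2},{"wx":0,"wy":0,"wz":0,"dx":0,"dy":0,"dz":4,"grip":2},{"wx":0,"wy":0,"wz":0,"dx":0,"dy":0,"dz":4.2,"grip":2}]'
python3 -c "
from h import *
go(595.9,-321.2,115.5)"
```

```text
clock: 13.78
tcp_pos: [598.7, -320.3, 256.1]
tcp_rot: [-180.0, 0.0, 24.1]
ft_force: [-0.4, 0.6, -0.7]
width: 0.273
gripper_force: 25.0
clock: 14.2
tcp_pos: [594.6, -320.6, 163.9]
tcp_rot: [-179.9, 0.1, 24.0]
ft_force: [0.9, 1.0, -1.4]
width: 0.271
gripper_force: 25.0
clock: 14.62
tcp_pos: [595.8, -321.2, 123.8]
tcp_rot: [-180.0, 0.0, 24.0]
ft_force: [0.5, -0.3, -1.1]
width: 0.275
gripper_force: 25.0
clk 14.6 tcp [ 595.8 -321.2  123.8] [-1.7996e+02  3.0000e-02  2.3990e+01] shift cm [0.01 0.   0.83]
```

```bash
python3 -m jog '[{"wx":0,"wy":0,"wz":0,"dx":0,"dy":0,"dz":0.2,"grip":2},{"wx":0,"wy":0,"wz":0,"dx":0,"dy":0,"dz":0.4,"grip":2},{"wx":0,"wy":0,"wz":0,"dx":0,"dy":0,"dz":0.55,"grip":2},{"wx":0,"wy":0,"wz":0,"dx":0,"dy":0,"dz":0.65,"grip":2},{"wx":0,"wy":0,"wz":0,"dx":0,"dy":0,"dz":0.7,"grip":2}]'
python3 -m jog '[{"wx":0,"wy":0,"wz":0,"dx":0,"dy":0,"dz":0.03,"grip":2},{"wx":0,"wy":0,"wz":0,"dx":0,"dy":0,"dz":0.06,"grip":2},{"wx":0,"wy":0,"wz":0,"dx":0,"dy":0,"dz":0.1,"grip":2},{"wx":0,"wy":0,"wz":0,"dx":0,"dy":0,"dz":0.12,"grip":2},{"wx":0,"wy":0,"wz":0,"dx":0,"dy":0,"dz":0.12,"grip":2}]'
python3 -m jog '[{"wx":0,"wy":0,"wz":0,"dx":0,"dy":0,"dz":0.03,"grip":2},{"wx":0,"wy":0,"wz":0,"dx":0,"dy":0,"dz":0.06,"grip":2},{"wx":0,"wy":0,"wz":0,"dx":0,"dy":0,"dz":0.08,"grip":2},{"wx":0,"wy":0,"wz":0,"dx":0,"dy":0,"dz":0.08,"grip":2},{"wx":0,"wy":0,"wz":0,"dx":0,"dy":0,"dz":0.08,"grip":2}]'
```

```text
clock: 15.03
tcp_pos: [596.3, -321.4, 118.3]
tcp_rot: [180.0, -0.0, 24.0]
ft_force: [-0.0, -0.2, -1.1]
width: 0.269
gripper_force: 25.0
clock: 15.45
tcp_pos: [596.2, -321.3, 117.0]
tcp_rot: [180.0, -0.0, 24.0]
ft_force: [0.4, -0.1, -1.2]
width: 0.27
gripper_force: 25.0
clock: 15.87
tcp_pos: [596.3, -321.4, 116.9]
tcp_rot: [180.0, -0.0, 24.0]
ft_force: [-1.7, 0.6, 5.6]
width: 0.272
gripper_force: 25.7
```

```bash
python3 -m jog '[{"wx":0,"wy":0,"wz":0,"dx":0,"dy":0,"dz":0.03,"grip":2},{"wx":0,"wy":0,"wz":0,"dx":0,"dy":0,"dz":0.06,"grip":2},{"wx":0,"wy":0,"wz":0,"dx":0,"dy":0,"dz":0.08,"grip":2},{"wx":0,"wy":0,"wz":0,"dx":0,"dy":0,"dz":0.08,"grip":2},{"wx":0,"wy":0,"wz":0,"dx":0,"dy":0,"dz":0.08,"grip":2}]'
```

```text
clock: 16.28
tcp_pos: [596.4, -321.5, 116.8]
tcp_rot: [179.9, -0.0, 24.0]
ft_force: [-4.4, 2.0, 12.0]
width: 0.27
gripper_force: 26.2
```

```bash
python3 -m jog '[{"wx":0,"wy":0,"wz":0,"dx":-0.05,"dy":-0.05,"dz":-0.05,"grip":2},{"wx":0,"wy":0,"wz":0,"dx":-0.1,"dy":-0.1,"dz":-0.05,"grip":2},{"wx":0,"wy":0,"wz":0,"dx":-0.1,"dy":-0.1,"dz":-0.05,"grip":2},{"wx":0,"wy":0,"wz":0,"dx":-0.1,"dy":-0.1,"dz":0,"grip":2},{"wx":0,"wy":0,"wz":0,"dx":-0.1,"dy":-0.1,"dz":0,"grip":2}]'
python3 -m jog '[{"wx":0,"wy":0,"wz":0,"dx":0,"dy":0,"dz":0.03,"grip":2},{"wx":0,"wy":0,"wz":0,"dx":0,"dy":0,"dz":0.05,"grip":2},{"wx":0,"wy":0,"wz":0,"dx":0,"dy":0,"dz":0.05,"grip":2},{"wx":0,"wy":0,"wz":0,"dx":0,"dy":0,"dz":0.05,"grip":2},{"wx":0,"wy":0,"wz":0,"dx":0,"dy":0,"dz":0.05,"grip":2}]'
```

```text
clock: 16.7
tcp_pos: [595.0, -321.0, 115.9]
tcp_rot: [180.0, -0.0, 24.0]
ft_force: [-1.2, 0.5, 6.6]
width: 0.276
gripper_force: 25.8
clock: 17.12
tcp_pos: [595.0, -321.0, 115.8]
tcp_rot: [180.0, -0.0, 24.0]
ft_force: [-3.8, 1.0, 9.4]
width: 0.268
gripper_force: 26.1
```

```bash
python3 -m jog '[{"wx":0,"wy":0,"wz":0,"dx":0,"dy":0,"dz":-0.05,"grip":3},{"wx":0,"wy":0,"wz":0,"dx":0,"dy":0,"dz":-0.05,"grip":4},{"wx":0,"wy":0,"wz":0,"dx":0,"dy":0,"dz":-0.05,"grip":5},{"wx":0,"wy":0,"wz":0,"dx":0,"dy":0,"dz":-0.05,"grip":6},{"wx":0,"wy":0,"wz":0,"dx":0,"dy":0,"dz":-0.05,"grip":6.5}]'
python3 -m jog '[{"wx":0,"wy":0,"wz":0,"dx":0,"dy":0,"dz":-1,"grip":6.5},{"wx":0,"wy":0,"wz":0,"dx":0,"dy":0,"dz":-4,"grip":6.5},{"wx":0,"wy":0,"wz":0,"dx":0,"dy":0,"dz":-8,"grip":6.5},{"wx":0,"wy":0,"wz":0,"dx":0,"dy":0,"dz":-12,"grip":6.5},{"wx":0,"wy":0,"wz":0,"dx":0,"dy":0,"dz":-15,"grip":6.5}]'
python3 -m jog '[{"wx":0,"wy":0,"wz":0,"dx":-0.6,"dy":-3,"dz":0,"grip":6.5},{"wx":0,"wy":0,"wz":0,"dx":-1.2,"dy":-6,"dz":0,"grip":6.5},{"wx":0,"wy":0,"wz":0,"dx":-1.8,"dy":-9,"dz":0,"grip":6.5},{"wx":0,"wy":0,"wz":0,"dx":-2.4,"dy":-12,"dz":0,"grip":6.5},{"wx":0,"wy":0,"wz":0,"dx":-3,"dy":-15,"dz":0,"grip":6.5}]'
python3 -m jog '[{"wx":0,"wy":0,"wz":0,"dx":-0.6,"dy":-3,"dz":0,"grip":6.5},{"wx":0,"wy":0,"wz":0,"dx":-1.2,"dy":-6,"dz":0,"grip":6.5},{"wx":0,"wy":0,"wz":0,"dx":-1.7,"dy":-9,"dz":0,"grip":6.5},{"wx":0,"wy":0,"wz":0,"dx":-1.9,"dy":-11.1,"dz":0,"grip":6.5},{"wx":0,"wy":0,"wz":0,"dx":-1.9,"dy":-11.1,"dz":0,"grip":6.5}]'
python3 -m jog '[{"wx":0,"wy":0,"wz":0,"dx":0,"dy":0,"dz":0,"grip":6.5},{"wx":0,"wy":0,"wz":0,"dx":0,"dy":0,"dz":0,"grip":6.5},{"wx":0,"wy":0,"wz":0,"dx":0,"dy":0,"dz":0,"grip":6.5},{"wx":0,"wy":0,"wz":0,"dx":0,"dy":0,"dz":0,"grip":6.5},{"wx":0,"wy":0,"wz":0,"dx":0,"dy":0,"dz":0,"grip":6.5}]'
python3 -c "
from h import *
w=snap('wrist','w6')['color'];c=snap('scene','s2')['color'][240:330,60:180]
cv2.imwrite('pics/v6.png',np.hstack([w,cv2.resize(c,(240,180)).repeat(1,0) if 0 else np.vstack([cv2.resize(c,(240,180)),np.zeros((240,240,3),np.uint8)])])[:,:,::-1])"
```

```text
clock: 17.53
tcp_pos: [594.8, -320.8, 115.0]
tcp_rot: [-180.0, 0.0, 24.0]
ft_force: [-0.5, 0.2, -0.4]
width: 0.762
gripper_force: 0.0
clock: 17.95
tcp_pos: [594.9, -320.8, 269.8]
tcp_rot: [179.9, -0.1, 24.0]
ft_force: [0.8, -0.8, 0.5]
width: 0.761
gripper_force: 0.0
clock: 18.37
tcp_pos: [505.4, -195.0, 266.0]
tcp_rot: [180.0, -0.0, 24.0]
ft_force: [-0.1, 0.7, 0.8]
width: 0.764
gripper_force: 0.0
clock: 18.78
tcp_pos: [442.5, -99.9, 266.8]
tcp_rot: [179.9, -0.1, 24.1]
ft_force: [0.2, 0.4, 0.1]
width: 0.754
gripper_force: 0.0
clock: 19.2
tcp_pos: [444.2, -102.8, 265.1]
tcp_rot: [-180.0, 0.0, 24.0]
ft_force: [-0.2, 0.6, -0.1]
width: 0.763
gripper_force: 0.0
```

View pics/v6.png

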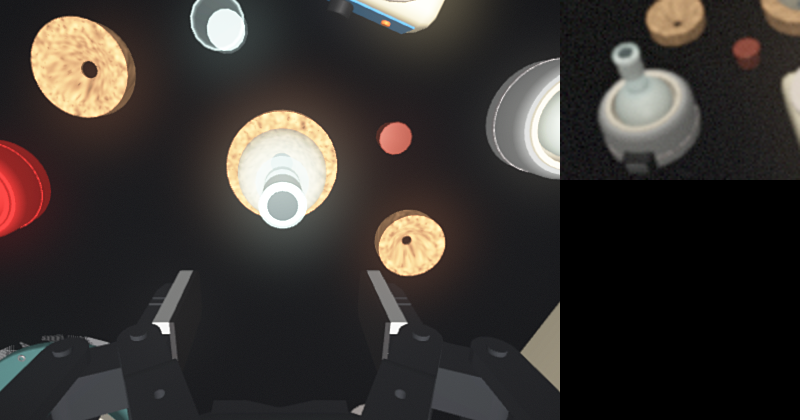

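The medium flask stands in its mantle. The large flask's lip is at (283,205).

```bash
python3 -c "
from h import *
d=load('w6');p=at_z(d,283,205,149);print(p);go(p[0],p[1],119)"
```

```text
[ 444.96533756 -104.491299    149.        ]
clk 19.3 tcp [ 444.1 -102.6  265.1] [-1.7998e+02  2.0000e-02  2.3970e+01] shift cm [1.000e-02 2.100e-01 1.461e+01]
```

```bash
python3 -m jog '[{"wx":0,"wy":0,"wz":0,"dx":0,"dy":0.2,"dz":3.5,"grip":6.5},{"wx":0,"wy":0,"wz":0,"dx":0,"dy":0.2,"dz":7,"grip":6.5},{"wx":0,"wy":0,"wz":0,"dx":0,"dy":0.2,"dz":10.5,"grip":6.5},{"wx":0,"wy":0,"wz":0,"dx":0,"dy":0.2,"dz":13.3,"grip":6.5},{"wx":0,"wy":0,"wz":0,"dx":0,"dy":0.2,"dz":14.6,"grip":6.5}]' 35
python3 -m jog '[{"wx":0,"wy":0,"wz":0,"dx":0,"dy":0,"dz":0,"grip":6.5},{"wx":0,"wy":0,"wz":0,"dx":0,"dy":0,"dz":0,"grip":6.5},{"wx":0,"wy":0,"wz":0,"dx":0,"dy":0,"dz":0,"grip":2.6},{"wx":0,"wy":0,"wz":0,"dx":0,"dy":0,"dz":0,"grip":2.6},{"wx":0,"wy":0,"wz":0,"dx":0,"dy":0,"dz":0,"grip":2.6}]'
python3 -m jog '[{"wx":0,"wy":0,"wz":0,"dx":0,"dy":0,"dz":0,"grip":2.6},{"wx":0,"wy":0,"wz":0,"dx":0,"dy":0,"dz":0,"grip":2.6},{"wx":0,"wy":0,"wz":0,"dx":0,"dy":0,"dz":0,"grip":2.6},{"wx":0,"wy":0,"wz":0,"dx":0,"dy":0,"dz":0,"grip":2.6},{"wx":0,"wy":0,"wz":0,"dx":0,"dy":0,"dz":0,"grip":2.6}]'
python3 -m jog '[{"wx":0,"wy":0,"wz":0,"dx":0,"dy":0,"dz":-0.5,"grip":2.6},{"wx":0,"wy":0,"wz":0,"dx":0,"dy":0,"dz":-2,"grip":2.6},{"wx":0,"wy":0,"wz":0,"dx":0,"dy":0,"dz":-4.5,"grip":2.6},{"wx":0,"wy":0,"wz":0,"dx":0,"dy":0,"dz":-7.5,"grip":2.6},{"wx":0,"wy":0,"wz":0,"dx":0,"dy":0,"dz":-10.5,"grip":2.6}]'
```

```text
clock: 19.72
tcp_pos: [443.4, -103.9, 115.5]
tcp_rot: [-179.8, 0.2, 24.0]
ft_force: [-1.1, -0.4, -1.4]
width: 0.763
gripper_force: 0.0
clock: 20.13
tcp_pos: [445.4, -104.3, 120.8]
tcp_rot: [179.9, -0.1, 24.0]
ft_force: [-0.4, 0.6, 11.0]
width: 0.35
gripper_force: 20.5
clock: 20.55
tcp_pos: [445.4, -104.3, 120.9]
tcp_rot: [179.9, -0.1, 24.0]
ft_force: [0.1, -0.1, 7.1]
width: 0.341
gripper_force: 34.1
clock: 20.97
tcp_pos: [444.4, -104.0, 225.9]
tcp_rot: [-180.0, 0.0, 24.0]
ft_force: [1.8, -0.7, -1.2]
width: 0.339
gripper_force: 34.8
```

```bash
python3 -m jog '[{"wx":0,"wy":0,"wz":0,"dx":0,"dy":0,"dz":-2.5,"grip":2.6},{"wx":0,"wy":0,"wz":0,"dx":0,"dy":0,"dz":-4.2,"grip":2.6},{"wx":0,"wy":0,"wz":0,"dx":1,"dy":-0.5,"dz":-4.8,"grip":2.6},{"wx":0,"wy":0,"wz":0,"dx":2.5,"dy":-1.2,"dz":-4.8,"grip":2.6},{"wx":0,"wy":0,"wz":0,"dx":5,"dy":-2.5,"dz":-4.8,"grip":2.6}]'
python3 -m jog '[{"wx":0,"wy":0,"wz":0,"dx":2.5,"dy":-1.2,"dz":0,"grip":2.6},{"wx":0,"wy":0,"wz":0,"dx":5,"dy":-2.5,"dz":0,"grip":2.6},{"wx":0,"wy":0,"wz":0,"dx":8,"dy":-4,"dz":0,"grip":2.6},{"wx":0,"wy":0,"wz":0,"dx":10,"dy":-5,"dz":0,"grip":2.6},{"wx":0,"wy":0,"wz":0,"dx":11,"dy":-5.5,"dz":0,"grip":2.6}]'
python3 -m jog '[{"wx":0,"wy":0,"wz":0,"dx":0,"dy":0,"dz":0,"grip":2.6},{"wx":0,"wy":0,"wz":0,"dx":0,"dy":0,"dz":0,"grip":2.6},{"wx":0,"wy":0,"wz":0,"dx":0,"dy":0,"dz":0,"grip":2.6},{"wx":0,"wy":0,"wz":0,"dx":0,"dy":0,"dz":0,"grip":2.6},{"wx":0,"wy":0,"wz":0,"dx":0,"dy":0,"dz":0,"grip":2.6}]'
python3 -c "
from h import *
go(645,88,144.4);snap('wrist','w7')"
```

```text
clock: 21.38
tcp_pos: [480.5, -61.0, 272.8]
tcp_rot: [179.9, -0.0, 23.9]
ft_force: [-0.1, -0.3, -1.4]
width: 0.342
gripper_force: 34.8
clock: 21.8
tcp_pos: [559.6, 36.7, 271.1]
tcp_rot: [-179.9, 0.1, 24.1]
ft_force: [-0.6, -0.7, -1.3]
width: 0.336
gripper_force: 34.8
clock: 22.22
tcp_pos: [558.1, 33.3, 272.6]
tcp_rot: [180.0, -0.0, 23.9]
ft_force: [-0.4, 0.4, -2.3]
width: 0.34
gripper_force: 34.8
clk 22.2 tcp [558.1  33.3 272.6] [ 1.7999e+02 -3.0000e-02  2.3930e+01] shift cm [10.16 -1.48 12.83]
```

View pics/w7.png

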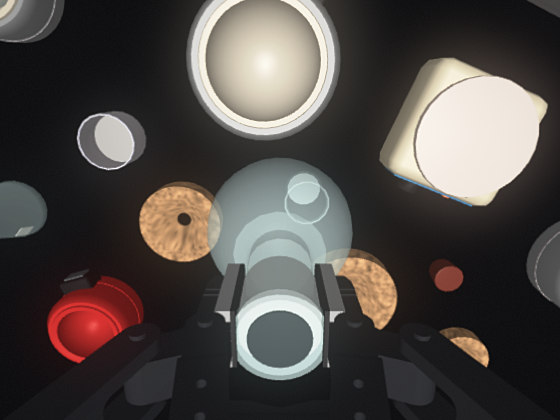

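The large mantle's mouth is at (263.5,62) and the hotplate disc is centred at (477,137).

```bash
python3 -c "
from h import *
d=load('w7');print(at_z(d,477,137,75));p=at_z(d,263.5,62,75);print(p);go((p[0]+645)/2,(p[1]+88)/2,144.4)"
```

```text
[ 660.5743481  -108.96449357   75.        ]
[641.64924117  85.23406669  75.        ]
clk 22.3 tcp [558.1  33.4 272.6] [ 1.7999e+02 -3.0000e-02  2.3940e+01] shift cm [ 9.94 -1.41 12.82]
```

```bash
python3 -m jog '[{"wx":0,"wy":0,"wz":0,"dx":2,"dy":-0.3,"dz":0,"grip":2.6},{"wx":0,"wy":0,"wz":0,"dx":5,"dy":-0.7,"dz":0,"grip":2.6},{"wx":0,"wy":0,"wz":0,"dx":8,"dy":-1.1,"dz":0,"grip":2.6},{"wx":0,"wy":0,"wz":0,"dx":9.9,"dy":-1.4,"dz":0,"grip":2.6},{"wx":0,"wy":0,"wz":0,"dx":9.9,"dy":-1.4,"dz":0,"grip":2.6}]'
python3 -m jog '[{"wx":0,"wy":0,"wz":0,"dx":0,"dy":0,"dz":0,"grip":2.6},{"wx":0,"wy":0,"wz":0,"dx":0,"dy":0,"dz":1.5,"grip":2.6},{"wx":0,"wy":0,"wz":0,"dx":0,"dy":0,"dz":3.5,"grip":2.6},{"wx":0,"wy":0,"wz":0,"dx":0,"dy":0,"dz":6,"grip":2.6},{"wx":0,"wy":0,"wz":0,"dx":0,"dy":0,"dz":8,"grip":2.6}]'
python3 -m jog '[{"wx":0,"wy":0,"wz":0,"dx":0,"dy":0,"dz":1,"grip":2.6},{"wx":0,"wy":0,"wz":0,"dx":0,"dy":0,"dz":2,"grip":2.6},{"wx":0,"wy":0,"wz":0,"dx":0,"dy":0,"dz":3,"grip":2.6},{"wx":0,"wy":0,"wz":0,"dx":0,"dy":0,"dz":3.7,"grip":2.6},{"wx":0,"wy":0,"wz":0,"dx":0,"dy":0,"dz":4,"grip":2.6}]'
python3 -c "
from h import *
go(643.3,86.7,144.4)"
```

```text
clock: 22.68
tcp_pos: [645.0, 88.2, 271.3]
tcp_rot: [-180.0, 0.0, 24.0]
ft_force: [-0.4, -0.6, -2.7]
width: 0.338
gripper_force: 34.9
clock: 23.1
tcp_pos: [642.1, 86.3, 190.1]
tcp_rot: [180.0, 0.0, 24.0]
ft_force: [0.5, 0.1, -2.2]
width: 0.342
gripper_force: 34.9
clock: 23.52
tcp_pos: [643.0, 86.9, 151.6]
tcp_rot: [-180.0, 0.0, 24.0]
ft_force: [-0.3, -0.0, -1.8]
width: 0.341
gripper_force: 34.9
clk 23.5 tcp [643.   86.9 151.6] [-1.800e+02  2.000e-02  2.399e+01] shift cm [0.02 0.03 0.72]
```

```bash
python3 -m jog '[{"wx":0,"wy":0,"wz":0,"dx":0,"dy":0,"dz":0.15,"grip":2.6},{"wx":0,"wy":0,"wz":0,"dx":0,"dy":0,"dz":0.3,"grip":2.6},{"wx":0,"wy":0,"wz":0,"dx":0,"dy":0,"dz":0.42,"grip":2.6},{"wx":0,"wy":0,"wz":0,"dx":0,"dy":0,"dz":0.48,"grip":2.6},{"wx":0,"wy":0,"wz":0,"dx":0,"dy":0,"dz":0.5,"grip":2.6}]'
python3 -m jog '[{"wx":0,"wy":0,"wz":0,"dx":0,"dy":0,"dz":0.03,"grip":2.6},{"wx":0,"wy":0,"wz":0,"dx":0,"dy":0,"dz":0.06,"grip":2.6},{"wx":0,"wy":0,"wz":0,"dx":0,"dy":0,"dz":0.1,"grip":2.6},{"wx":0,"wy":0,"wz":0,"dx":0,"dy":0,"dz":0.12,"grip":2.6},{"wx":0,"wy":0,"wz":0,"dx":0,"dy":0,"dz":0.12,"grip":2.6}]'
python3 -m jog '[{"wx":0,"wy":0,"wz":0,"dx":0,"dy":0,"dz":0.03,"grip":2.6},{"wx":0,"wy":0,"wz":0,"dx":0,"dy":0,"dz":0.06,"grip":2.6},{"wx":0,"wy":0,"wz":0,"dx":0,"dy":0,"dz":0.08,"grip":2.6},{"wx":0,"wy":0,"wz":0,"dx":0,"dy":0,"dz":0.08,"grip":2.6},{"wx":0,"wy":0,"wz":0,"dx":0,"dy":0,"dz":0.08,"grip":2.6}]'
```

```text
clock: 23.93
tcp_pos: [643.3, 87.1, 147.6]
tcp_rot: [180.0, -0.0, 24.0]
ft_force: [0.7, 0.6, -1.2]
width: 0.341
gripper_force: 34.9
clock: 24.35
tcp_pos: [643.2, 87.1, 146.1]
tcp_rot: [-180.0, 0.0, 24.0]
ft_force: [-0.8, -0.1, -0.9]
width: 0.341
gripper_force: 34.9
clock: 24.77
tcp_pos: [643.2, 87.1, 145.6]
tcp_rot: [180.0, -0.0, 24.0]
ft_force: [-0.6, 0.8, 3.3]
width: 0.343
gripper_force: 35.3
```

```bash
python3 -m jog '[{"wx":0,"wy":0,"wz":0,"dx":0,"dy":0,"dz":0.03,"grip":2.6},{"wx":0,"wy":0,"wz":0,"dx":0,"dy":0,"dz":0.06,"grip":2.6},{"wx":0,"wy":0,"wz":0,"dx":0,"dy":0,"dz":0.08,"grip":2.6},{"wx":0,"wy":0,"wz":0,"dx":0,"dy":0,"dz":0.08,"grip":2.6},{"wx":0,"wy":0,"wz":0,"dx":0,"dy":0,"dz":0.08,"grip":2.6}]'
```

```text
clock: 25.18
tcp_pos: [643.5, 87.0, 145.6]
tcp_rot: [180.0, -0.1, 24.0]
ft_force: [-2.7, -1.8, 8.7]
width: 0.341
gripper_force: 36.0
```

```bash
python3 -m jog '[{"wx":0,"wy":0,"wz":0,"dx":-0.05,"dy":0,"dz":-0.05,"grip":2.6},{"wx":0,"wy":0,"wz":0,"dx":-0.1,"dy":0.02,"dz":-0.05,"grip":2.6},{"wx":0,"wy":0,"wz":0,"dx":-0.1,"dy":0.02,"dz":0,"grip":2.6},{"wx":0,"wy":0,"wz":0,"dx":-0.1,"dy":0.02,"dz":0.04,"grip":2.6},{"wx":0,"wy":0,"wz":0,"dx":-0.1,"dy":0.02,"dz":0.04,"grip":2.6}]'
```

```text
clock: 25.6
tcp_pos: [642.6, 86.4, 144.9]
tcp_rot: [180.0, -0.1, 24.0]
ft_force: [-1.3, -2.0, 8.0]
width: 0.342
gripper_force: 36.0
```

```bash
python3 -m jog '[{"wx":0,"wy":0,"wz":0,"dx":0,"dy":0,"dz":-0.05,"grip":3.6},{"wx":0,"wy":0,"wz":0,"dx":0,"dy":0,"dz":-0.05,"grip":4.5},{"wx":0,"wy":0,"wz":0,"dx":0,"dy":0,"dz":-0.05,"grip":5.5},{"wx":0,"wy":0,"wz":0,"dx":0,"dy":0,"dz":-0.05,"grip":6},{"wx":0,"wy":0,"wz":0,"dx":0,"dy":0,"dz":-0.05,"grip":6.5}]'
python3 -m jog '[{"wx":0,"wy":0,"wz":0,"dx":0,"dy":0,"dz":-1,"grip":6.5},{"wx":0,"wy":0,"wz":0,"dx":0,"dy":0,"dz":-4,"grip":6.5},{"wx":0,"wy":0,"wz":0,"dx":0,"dy":0,"dz":-8,"grip":6.5},{"wx":0,"wy":0,"wz":0,"dx":0,"dy":0,"dz":-12,"grip":6.5},{"wx":0,"wy":0,"wz":0,"dx":0,"dy":0,"dz":-14,"grip":6.5}]'
python3 -m jog '[{"wx":0,"wy":0,"wz":0,"dx":-1.7,"dy":-3,"dz":0,"grip":6.5},{"wx":0,"wy":0,"wz":0,"dx":-3.4,"dy":-6,"dz":0,"grip":6.5},{"wx":0,"wy":0,"wz":0,"dx":-5,"dy":-9,"dz":0,"grip":6.5},{"wx":0,"wy":0,"wz":0,"dx":-6.6,"dy":-12,"dz":0,"grip":6.5},{"wx":0,"wy":0,"wz":0,"dx":-8.2,"dy":-15,"dz":0,"grip":6.5}]'
python3 -m jog '[{"wx":0,"wy":0,"wz":0,"dx":-1.7,"dy":-3,"dz":0,"grip":6.5},{"wx":0,"wy":0,"wz":0,"dx":-3.4,"dy":-6,"dz":1,"grip":6.5},{"wx":0,"wy":0,"wz":0,"dx":-5,"dy":-9,"dz":2,"grip":6.5},{"wx":0,"wy":0,"wz":0,"dx":-6.2,"dy":-11.5,"dz":3,"grip":6.5},{"wx":0,"wy":0,"wz":0,"dx":-6.9,"dy":-13,"dz":4,"grip":6.5}]'
python3 -m jog '[{"wx":0,"wy":0,"wz":0,"dx":0,"dy":0,"dz":0,"grip":6.5},{"wx":0,"wy":0,"wz":0,"dx":0,"dy":0,"dz":0,"grip":6.5},{"wx":0,"wy":0,"wz":0,"dx":0,"dy":0,"dz":0,"grip":6.5},{"wx":0,"wy":0,"wz":0,"dx":0,"dy":0,"dz":0,"grip":6.5},{"wx":0,"wy":0,"wz":0,"dx":0,"dy":0,"dz":0,"grip":6.5}]'
python3 -c "
from h import *
w=snap('wrist','w8')['color'];c=snap('scene','s3')['color'][195:300,230:310]
cv2.imwrite('pics/v8.png',np.hstack([w,np.vstack([cv2.resize(c,(240,315)),np.zeros((105,240,3),np.uint8)])])[:,:,::-1])"
```

```text
clock: 26.02
tcp_pos: [642.3, 86.5, 144.3]
tcp_rot: [-180.0, 0.0, 24.0]
ft_force: [0.2, 0.6, -0.5]
width: 0.761
gripper_force: 0.0
clock: 26.43
tcp_pos: [642.7, 86.5, 291.0]
tcp_rot: [179.9, -0.3, 24.0]
ft_force: [0.9, -0.6, 1.1]
width: 0.762
gripper_force: 0.0
clock: 26.85
tcp_pos: [505.0, 190.7, 285.4]
tcp_rot: [180.0, -0.0, 24.0]
ft_force: [0.5, 1.0, 0.2]
width: 0.761
gripper_force: 0.0
clock: 27.27
tcp_pos: [388.5, 282.2, 245.3]
tcp_rot: [-180.0, -0.1, 24.1]
ft_force: [0.6, -0.5, 0.5]
width: 0.759
gripper_force: 0.0
clock: 27.68
tcp_pos: [391.2, 280.5, 245.2]
tcp_rot: [-180.0, -0.0, 23.9]
ft_force: [-0.0, -0.1, 0.9]
width: 0.763
gripper_force: 0.0
```

View pics/v8.png

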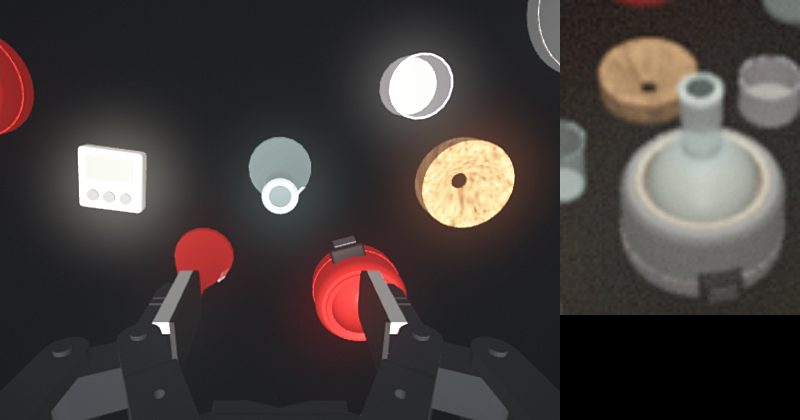

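The large flask is seated upright. The conical lip is at (280,196), and the red flask and mantle are clear of the fingers.

```bash
python3 -c "
from h import *
d=load('w8');p=at_z(d,280,196,105);print(p);go(p[0],p[1],77)"
```

```text
[390.79154566 280.43264989 105.        ]
clk 27.8 tcp [391.  280.5 244.9] [ 1.800e+02 -1.000e-02  2.394e+01] shift cm [-0.03 -0.   16.79]
```

```bash
python3 -m jog '[{"wx":0,"wy":0,"wz":0,"dx":0,"dy":0,"dz":3.5,"grip":6.5},{"wx":0,"wy":0,"wz":0,"dx":0,"dy":0,"dz":7,"grip":6.5},{"wx":0,"wy":0,"wz":0,"dx":0,"dy":0,"dz":10.5,"grip":6.5},{"wx":0,"wy":0,"wz":0,"dx":0,"dy":0,"dz":14,"grip":6.5},{"wx":0,"wy":0,"wz":0,"dx":0,"dy":0,"dz":15.8,"grip":6.5}]' 25
python3 -m jog '[{"wx":0,"wy":0,"wz":0,"dx":0,"dy":0,"dz":0.5,"grip":6.5},{"wx":0,"wy":0,"wz":0,"dx":0,"dy":0,"dz":0.8,"grip":6.5},{"wx":0,"wy":0,"wz":0,"dx":0,"dy":0,"dz":0.8,"grip":2},{"wx":0,"wy":0,"wz":0,"dx":0,"dy":0,"dz":0.8,"grip":2},{"wx":0,"wy":0,"wz":0,"dx":0,"dy":0,"dz":0.8,"grip":2}]'
python3 -m jog '[{"wx":0,"wy":0,"wz":0,"dx":0,"dy":0,"dz":0,"grip":2},{"wx":0,"wy":0,"wz":0,"dx":0,"dy":0,"dz":0,"grip":2},{"wx":0,"wy":0,"wz":0,"dx":0,"dy":0,"dz":0,"grip":2},{"wx":0,"wy":0,"wz":0,"dx":0,"dy":0,"dz":0,"grip":2},{"wx":0,"wy":0,"wz":0,"dx":0,"dy":0,"dz":0,"grip":2}]'
python3 -m jog '[{"wx":0,"wy":0,"wz":0,"dx":0,"dy":0,"dz":-0.5,"grip":2},{"wx":0,"wy":0,"wz":0,"dx":0,"dy":0,"dz":-2,"grip":2},{"wx":0,"wy":0,"wz":0,"dx":0,"dy":0,"dz":-4.5,"grip":2},{"wx":0,"wy":0,"wz":0,"dx":0,"dy":0,"dz":-7.5,"grip":2},{"wx":0,"wy":0,"wz":0,"dx":0,"dy":0,"dz":-10.5,"grip":2}]'
```

```text
clock: 28.2
tcp_pos: [389.5, 279.8, 82.6]
tcp_rot: [180.0, 0.2, 24.0]
ft_force: [-0.9, -0.2, -0.1]
width: 0.759
gripper_force: 0.0
clock: 28.62
tcp_pos: [391.2, 281.3, 80.2]
tcp_rot: [-180.0, -0.1, 24.0]
ft_force: [0.4, 0.8, -0.9]
width: 0.344
gripper_force: 0.0
clock: 29.03
tcp_pos: [391.2, 281.2, 80.0]
tcp_rot: [-180.0, -0.1, 24.0]
ft_force: [0.6, -0.6, 7.2]
width: 0.281
gripper_force: 27.7
clock: 29.45
tcp_pos: [390.1, 280.7, 185.0]
tcp_rot: [180.0, 0.0, 24.0]
ft_force: [0.4, -0.2, -0.1]
width: 0.277
gripper_force: 27.0
```

```bash
python3 -m jog '[{"wx":0,"wy":0,"wz":0,"dx":0,"dy":0,"dz":-3,"grip":2},{"wx":0,"wy":0,"wz":0,"dx":0,"dy":0,"dz":-5.2,"grip":2},{"wx":0,"wy":0,"wz":0,"dx":0,"dy":1,"dz":-6,"grip":2},{"wx":0,"wy":0,"wz":0,"dx":-0.1,"dy":3,"dz":-6,"grip":2},{"wx":0,"wy":0,"wz":0,"dx":-0.2,"dy":6,"dz":-6,"grip":2}]'
python3 -m jog '[{"wx":0,"wy":0,"wz":0,"dx":-0.1,"dy":3.2,"dz":0,"grip":2},{"wx":0,"wy":0,"wz":0,"dx":-0.2,"dy":6.4,"dz":0,"grip":2},{"wx":0,"wy":0,"wz":0,"dx":-0.4,"dy":9.6,"dz":0,"grip":2},{"wx":0,"wy":0,"wz":0,"dx":-0.6,"dy":12.8,"dz":0,"grip":2},{"wx":0,"wy":0,"wz":0,"dx":-0.8,"dy":16,"dz":0,"grip":2}]'
python3 -m jog '[{"wx":0,"wy":0,"wz":0,"dx":-0.1,"dy":3.2,"dz":0,"grip":2},{"wx":0,"wy":0,"wz":0,"dx":-0.2,"dy":6.4,"dz":0,"grip":2},{"wx":0,"wy":0,"wz":0,"dx":-0.4,"dy":9.6,"dz":0,"grip":2},{"wx":0,"wy":0,"wz":0,"dx":-0.6,"dy":12.8,"dz":0,"grip":2},{"wx":0,"wy":0,"wz":0,"dx":-0.8,"dy":16,"dz":0,"grip":2}]'
python3 -m jog '[{"wx":0,"wy":0,"wz":0,"dx":0,"dy":2.2,"dz":0,"grip":2},{"wx":0,"wy":0,"wz":0,"dx":0,"dy":4,"dz":0,"grip":2},{"wx":0,"wy":0,"wz":0,"dx":0,"dy":5,"dz":0,"grip":2},{"wx":0,"wy":0,"wz":0,"dx":0,"dy":5,"dz":0,"grip":2},{"wx":0,"wy":0,"wz":0,"dx":0,"dy":5,"dz":0,"grip":2}]'
python3 -m jog '[{"wx":0,"wy":0,"wz":0,"dx":0,"dy":0,"dz":0,"grip":2},{"wx":0,"wy":0,"wz":0,"dx":0,"dy":0,"dz":0,"grip":2},{"wx":0,"wy":0,"wz":0,"dx":0,"dy":0,"dz":0,"grip":2},{"wx":0,"wy":0,"wz":0,"dx":0,"dy":0,"dz":0,"grip":2},{"wx":0,"wy":0,"wz":0,"dx":0,"dy":0,"dz":0,"grip":2}]'
python3 -c "
from h import *
go(660.5,-109,155);snap('wrist','w9')"
```

```text
clock: 29.87
tcp_pos: [412.9, 225.3, 243.9]
tcp_rot: [-180.0, -0.0, 24.1]
ft_force: [0.8, -0.4, -0.6]
width: 0.279
gripper_force: 27.0
clock: 30.28
tcp_pos: [470.8, 73.7, 243.2]
tcp_rot: [-180.0, 0.0, 24.0]
ft_force: [1.2, -0.0, -1.8]
width: 0.279
gripper_force: 27.0
clock: 30.7
tcp_pos: [528.5, -75.8, 243.0]
tcp_rot: [-180.0, 0.0, 24.0]
ft_force: [-0.4, 1.3, -0.4]
width: 0.28
gripper_force: 27.0
clock: 31.12
tcp_pos: [548.6, -119.3, 243.1]
tcp_rot: [-180.0, 0.0, 24.0]
ft_force: [-0.4, 0.9, -1.0]
width: 0.276
gripper_force: 27.1
clock: 31.53
tcp_pos: [548.8, -118.9, 243.8]
tcp_rot: [180.0, -0.0, 24.0]
ft_force: [-0.2, 0.4, -1.2]
width: 0.279
gripper_force: 27.1
clk 31.5 tcp [ 548.8 -118.9  243.8] [ 1.7999e+02 -1.0000e-02  2.4030e+01] shift cm [10.6   3.64  8.88]
```

View pics/w9.png

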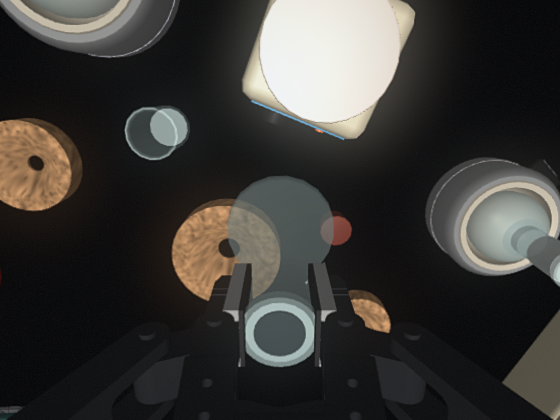

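The hotplate disc spans x 260–401 with its bottom at 124, so its centre is about (330.5,54). I'll compare that with a projected 53 mm circle.

```bash
python3 -c "
from h import *
from scipy.optimize import least_squares
d=load('w9');print(at_z(d,330.5,54,75))
m=(d['color'].min(2)>225).astype(np.uint8)
P=np.array([at_z(d,u,v,75)[:2] for u,v in [(260,48),(401,48),(330,124),(280,104),(381,104),(265,75),(396,75)]])
f=least_squares(lambda c:np.hypot(*(P-c[:2]).T)-c[2],[660,-109,53]);print(f.x,f.fun.round(1))"
```

```text
[ 656.83590015 -111.9124561    75.        ]
[ 657.27811095 -112.24254262   52.37229918] [ 0.8 -0.7 -1.   0.1  1.8 -0.6 -0.4]
```

```bash
python3 -m jog '[{"wx":0,"wy":0,"wz":0,"dx":2,"dy":0.8,"dz":0,"grip":2},{"wx":0,"wy":0,"wz":0,"dx":5,"dy":1.9,"dz":0,"grip":2},{"wx":0,"wy":0,"wz":0,"dx":8,"dy":3,"dz":0,"grip":2},{"wx":0,"wy":0,"wz":0,"dx":10,"dy":3.7,"dz":0,"grip":2},{"wx":0,"wy":0,"wz":0,"dx":10.4,"dy":3.8,"dz":0,"grip":2}]'
python3 -m jog '[{"wx":0,"wy":0,"wz":0,"dx":0,"dy":0,"dz":0,"grip":2},{"wx":0,"wy":0,"wz":0,"dx":0,"dy":0,"dz":0.5,"grip":2},{"wx":0,"wy":0,"wz":0,"dx":0,"dy":0,"dz":2,"grip":2},{"wx":0,"wy":0,"wz":0,"dx":0,"dy":0,"dz":4,"grip":2},{"wx":0,"wy":0,"wz":0,"dx":0,"dy":0,"dz":5.5,"grip":2}]'
python3 -m jog '[{"wx":0,"wy":0,"wz":0,"dx":0,"dy":0,"dz":0.8,"grip":2},{"wx":0,"wy":0,"wz":0,"dx":0,"dy":0,"dz":1.6,"grip":2},{"wx":0,"wy":0,"wz":0,"dx":0,"dy":0,"dz":2.2,"grip":2},{"wx":0,"wy":0,"wz":0,"dx":0,"dy":0,"dz":2.5,"grip":2},{"wx":0,"wy":0,"wz":0,"dx":0,"dy":0,"dz":2.5,"grip":2}]'
python3 -c "
from h import *
go(659,-111,155)"
```

```text
clock: 32.0
tcp_pos: [661.7, -111.2, 242.4]
tcp_rot: [-180.0, 0.0, 24.0]
ft_force: [0.2, 0.3, -0.1]
width: 0.278
gripper_force: 27.1
clock: 32.42
tcp_pos: [658.2, -111.8, 186.5]
tcp_rot: [-180.0, 0.0, 24.0]
ft_force: [-0.1, -0.2, -1.5]
width: 0.281
gripper_force: 27.0
clock: 32.83
tcp_pos: [659.3, -111.7, 163.3]
tcp_rot: [-180.0, 0.0, 24.0]
ft_force: [-0.9, 0.7, -1.0]
width: 0.279
gripper_force: 27.1
clk 32.8 tcp [ 659.3 -111.7  163.3] [-1.7999e+02  1.0000e-02  2.3990e+01] shift cm [ 0.   -0.08  0.83]
```

```bash
python3 -m jog '[{"wx":0,"wy":0,"wz":0,"dx":0,"dy":-0.05,"dz":0.2,"grip":2},{"wx":0,"wy":0,"wz":0,"dx":0,"dy":-0.05,"dz":0.4,"grip":2},{"wx":0,"wy":0,"wz":0,"dx":0,"dy":-0.05,"dz":0.55,"grip":2},{"wx":0,"wy":0,"wz":0,"dx":0,"dy":-0.05,"dz":0.65,"grip":2},{"wx":0,"wy":0,"wz":0,"dx":0,"dy":-0.05,"dz":0.7,"grip":2}]'
python3 -m jog '[{"wx":0,"wy":0,"wz":0,"dx":0,"dy":0,"dz":0.03,"grip":2},{"wx":0,"wy":0,"wz":0,"dx":0,"dy":0,"dz":0.06,"grip":2},{"wx":0,"wy":0,"wz":0,"dx":0,"dy":0,"dz":0.1,"grip":2},{"wx":0,"wy":0,"wz":0,"dx":0,"dy":0,"dz":0.12,"grip":2},{"wx":0,"wy":0,"wz":0,"dx":0,"dy":0,"dz":0.12,"grip":2}]'
python3 -m jog '[{"wx":0,"wy":0,"wz":0,"dx":0,"dy":0,"dz":0.02,"grip":2},{"wx":0,"wy":0,"wz":0,"dx":0,"dy":0,"dz":0.04,"grip":2},{"wx":0,"wy":0,"wz":0,"dx":0,"dy":0,"dz":0.06,"grip":2},{"wx":0,"wy":0,"wz":0,"dx":0,"dy":0,"dz":0.06,"grip":2},{"wx":0,"wy":0,"wz":0,"dx":0,"dy":0,"dz":0.06,"grip":2}]'
```

```text
clock: 33.25
tcp_pos: [659.2, -111.3, 156.6]
tcp_rot: [180.0, -0.0, 24.0]
ft_force: [0.6, -0.3, -1.6]
width: 0.272
gripper_force: 27.0
clock: 33.67
tcp_pos: [659.2, -111.2, 155.4]
tcp_rot: [-180.0, 0.0, 24.0]
ft_force: [0.4, -0.0, -1.5]
width: 0.274
gripper_force: 27.1
clock: 34.08
tcp_pos: [659.3, -111.3, 155.0]
tcp_rot: [180.0, -0.0, 24.0]
ft_force: [-0.7, -0.5, 2.3]
width: 0.275
gripper_force: 27.3
```

```bash
python3 -m jog '[{"wx":0,"wy":0,"wz":0,"dx":0,"dy":0,"dz":0.03,"grip":2},{"wx":0,"wy":0,"wz":0,"dx":0,"dy":0,"dz":0.03,"grip":3},{"wx":0,"wy":0,"wz":0,"dx":0,"dy":0,"dz":0.03,"grip":4},{"wx":0,"wy":0,"wz":0,"dx":0,"dy":0,"dz":0.03,"grip":5.5},{"wx":0,"wy":0,"wz":0,"dx":0,"dy":0,"dz":0.03,"grip":6.5}]'
python3 -m jog '[{"wx":0,"wy":0,"wz":0,"dx":0,"dy":0,"dz":0,"grip":6.5},{"wx":0,"wy":0,"wz":0,"dx":0,"dy":0,"dz":-2,"grip":6.5},{"wx":0,"wy":0,"wz":0,"dx":0,"dy":0,"dz":-5,"grip":6.5},{"wx":0,"wy":0,"wz":0,"dx":0,"dy":0,"dz":-9,"grip":6.5},{"wx":0,"wy":0,"wz":0,"dx":0,"dy":0,"dz":-13,"grip":6.5}]'
python3 -m jog '[{"wx":0,"wy":0,"wz":0,"dx":0,"dy":0,"dz":-2,"grip":6.5},{"wx":0,"wy":0,"wz":0,"dx":-3,"dy":0,"dz":-2,"grip":6.5},{"wx":0,"wy":0,"wz":0,"dx":-6,"dy":0,"dz":-2,"grip":6.5},{"wx":0,"wy":0,"wz":0,"dx":-9,"dy":0,"dz":-2,"grip":6.5},{"wx":0,"wy":0,"wz":0,"dx":-12,"dy":0,"dz":-2,"grip":6.5}]'
python3 -m jog '[{"wx":0,"wy":0,"wz":0,"dx":-3,"dy":0,"dz":0,"grip":6.5},{"wx":0,"wy":0,"wz":0,"dx":-6,"dy":0,"dz":0,"grip":6.5},{"wx":0,"wy":0,"wz":0,"dx":-8,"dy":0,"dz":0,"grip":6.5},{"wx":0,"wy":0,"wz":0,"dx":-8,"dy":0,"dz":0,"grip":6.5},{"wx":0,"wy":0,"wz":0,"dx":-8,"dy":0,"dz":0,"grip":6.5}]'
python3 -c "
from h import *
c=snap('scene','s4')['color'];e=snap('side','e4')['color']
cv2.imwrite('pics/v9.png',np.vstack([cv2.resize(c[170:330,70:410],(800,376),interpolation=cv2.INTER_CUBIC),cv2.resize(e[90:290,150:350],(224,224)).repeat(1,1) if 0 else cv2.copyMakeBorder(cv2.resize(e[95:290,170:320],(172,224)),0,0,0,628,cv2.BORDER_CONSTANT)])[:,:,::-1])"
```

```text
clock: 34.5
tcp_pos: [659.1, -111.2, 154.3]
tcp_rot: [-180.0, 0.0, 24.0]
ft_force: [0.7, 0.0, -0.4]
width: 0.734
gripper_force: 0.0
clock: 34.92
tcp_pos: [658.7, -111.1, 285.3]
tcp_rot: [-179.9, 0.1, 24.0]
ft_force: [0.7, -0.1, 0.8]
width: 0.764
gripper_force: 0.0
clock: 35.33
tcp_pos: [548.4, -160.3, 304.3]
tcp_rot: [-180.0, 0.0, 24.0]
ft_force: [-0.4, -0.2, 0.4]
width: 0.763
gripper_force: 0.0
clock: 35.75
tcp_pos: [476.0, -192.9, 305.0]
tcp_rot: [180.0, -0.1, 23.9]
ft_force: [0.3, 1.0, -0.1]
width: 0.761
gripper_force: 0.0
```

View pics/v9.png

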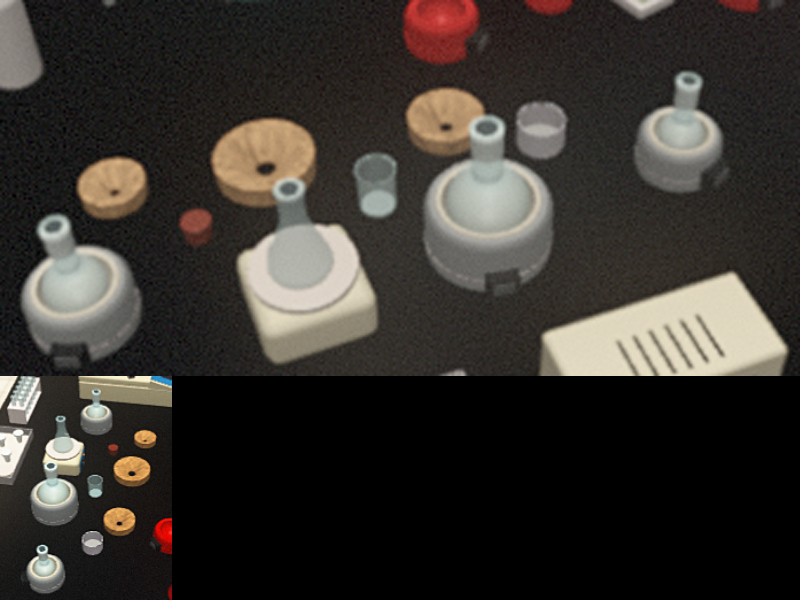

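```bash
python3 -c "
from h import *
d=load('s4');s=800/340
for n,x,y,z in [('m',55,222,143),('l',487,126,172.5),('s',688,80,128.5),('c',289,187,180),('disc',304,266,75),('base',300.5,263,75)]: print(n,at_z(d,70+x/s,170+y/s,z).round(1))"
```

```text
m [ 587.4 -318.1  143. ]
l [638.4  87.2 172.5]
s [604.7 327.2 128.5]
c [ 656.8 -109.5  180. ]
disc [ 660.5 -107.6   75. ]
base [ 655.7 -109.8   75. ]
```

The conical flask stands mid-plate. The medium flask may lean slightly, so I'll check it from above.

```bash
python3 -m jog '[{"wx":0,"wy":0,"wz":0,"dx":1,"dy":3,"dz":0,"grip":6.5},{"wx":0,"wy":0,"wz":0,"dx":2,"dy":6.5,"dz":0,"grip":6.5},{"wx":0,"wy":0,"wz":0,"dx":3,"dy":10,"dz":0,"grip":6.5},{"wx":0,"wy":0,"wz":0,"dx":4,"dy":13.5,"dz":0,"grip":6.5},{"wx":0,"wy":0,"wz":0,"dx":5.7,"dy":16.6,"dz":0,"grip":6.5}]'
python3 -m jog '[{"wx":0,"wy":0,"wz":0,"dx":0,"dy":0,"dz":0,"grip":6.5},{"wx":0,"wy":0,"wz":0,"dx":0,"dy":0,"dz":0,"grip":6.5},{"wx":0,"wy":0,"wz":0,"dx":0,"dy":0,"dz":0,"grip":6.5},{"wx":0,"wy":0,"wz":0,"dx":0,"dy":0,"dz":0,"grip":6.5},{"wx":0,"wy":0,"wz":0,"dx":0,"dy":0,"dz":0,"grip":6.5}]'
python3 -c "
from h import *
c=snap('wrist','w10')['color'];cv2.imwrite('pics/w10c.png',cv2.resize(c[100:300,150:416],(798,600))[:,:,::-1])"
```

```text
clock: 36.27
tcp_pos: [597.7, -322.5, 303.6]
tcp_rot: [-180.0, 0.0, 24.0]
ft_force: [0.5, -0.5, 0.8]
width: 0.761
gripper_force: 0.0
clock: 36.68
tcp_pos: [595.8, -320.3, 305.4]
tcp_rot: [179.9, -0.0, 24.0]
ft_force: [0.3, 0.4, 0.2]
width: 0.763
gripper_force: 0.0
```

View pics/w10c.png

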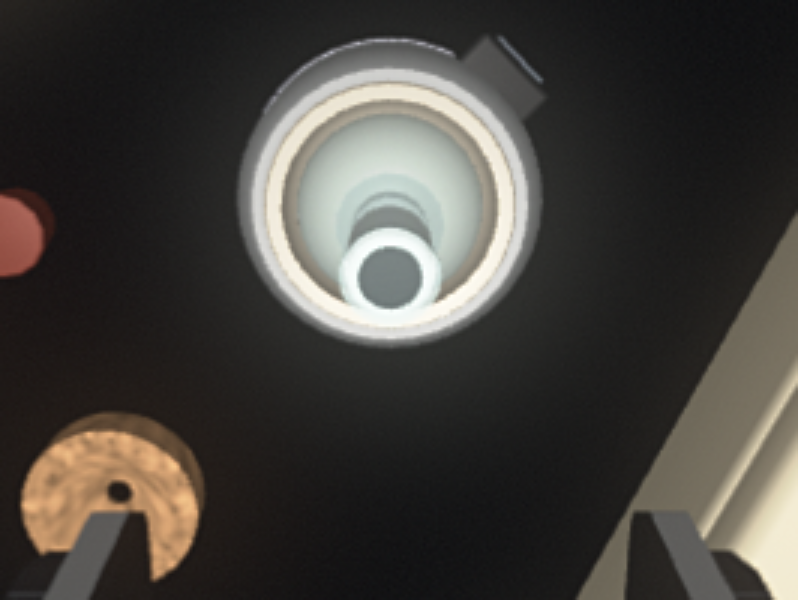

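The lip centre is at (390,276) and the mantle rim at (390,207) in the crop, with the bulb evenly inside the bowl.

```bash
python3 -c "
from h import *
d=load('w10')
print(at_z(d,150+390/3,100+276/3,143).round(1),at_z(d,150+390/3,100+207/3,63).round(1))"
```

```text
[ 592.6 -321.8  143. ] [ 594.2 -321.3   63. ]
```

Lip and mantle axis agree within 2 mm, so the medium flask is upright and home.

```bash
python3 -c "
from cell import manip
print(manip.finish_job())"
```

```text
the job is handed in; nothing more can be done
None
```

The job is handed in at about 37 s: all three round-bottom flasks are seated upright in their own mantles, the conical flask stands mid-hotplate to within a few mm, and the beaker and tin were not touched.

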